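Break down the packing stack

ROBOT

A 6-joint arm with a two-finger parallel gripper is mounted at the origin on a cart in front of the work surface, level with it; the furniture and walls round the work are solid. World frame = base frame: x ahead of the robot, y to its left, z up, the work surface at z = 0. Lengths are in m, angles in degrees, forces in N, time in s.
With the tool pointing down it reaches from about 0.3 to 0.75 m from the base axis. Payload 8.5 kg.
Tool frame: the origin (TCP) lies at the very end of the fingers, on their centre line; the grasp point (between the pads) lies 19 mm behind it; z points along the fingers, y is the direction in which the jaws open and shut (so a half turn about z gives the same grasp; the last joint's range is limited). The gripper opens to 88 mm and grips with 3 to 60 N. Pads are 18 mm wide; open, the fingers measure 123 mm over their backs; the gripper's body (75 mm by 187 mm) begins 45 mm behind the grasp point.
Start: joints at [52.867, 21.807, 74.336, -0, 83.858, -12.336], TCP at [0.231, 0.499, 0.239] pointing down, gripper open.
Joint ranges: [-178.18, 178.18], [-50.72, 133.34], [12.68, 142.11], [-81.47, 261.47], [9.98, 163.14], [-165.26, 165.26]. Speed limits (degrees/s): [136.94, 136.94, 180, 180, 180, 180].

INTERFACE

Orientations are given as a 3x3 rotation matrix whose columns are the frame's x, y, z axes.
In Python, from bench import ctrl gives the robot as it stands.
- The arm moves only by the tool send_rows, never from a script. Its argument "plan" is text: rows parted by semicolons, each of 7 numbers parted by spaces: the finger opening in mm, from 0 to 88.1, then the shift along the tool's x, y, z in units of 25 mm (1.0 is 25 mm), then the turn, a rotation vector about the tool's x, y, z in units of 5 degrees (1.0 is 5 degrees). In form: claw x y z wx wy wz; .... A call has exactly 5 rows; each row is the pose to reach, as a shift and turn from the pose commanded when the call began, along the tool's axes at that moment; what a row does not reach only later rows make up. A row lasts 1/12 s, in which the tool goes at most 41.7 mm and 7.16 degrees, less where a joint would pass 70% of its speed; a pose out of reach is approached as far as the arm can. A call with a gripper value outside its range is refused whole. The fingers move at their own pace and stop on an object; "newtons" is the grip in N (left out, the last holds). Time passes only in rows, so rows that repeat a pose let the fingers close, or fill a call up. It gives the time, the measured TCP pose, the force and the opening at its end, in the units of the state.
- ctrl.state(): the state, without advancing time (a new reading comes with each control period).
- ctrl.snapshot(name): name is "scene" or "top" or "wrist"; returns (picture, depth): 400x640x3 uint8, red, green, blue; 400x640 float32, m along the optical axis (not along the pixel's ray), 0 where there is no reading.
- ctrl.camera_params(name): a dict with "camera_matrix" (3x3 intrinsics, pixels), "k1" (the pictures are not rectified: a ray, as slopes to the right and down, at radius r is drawn at 1 + k1 r^2 times it, then the intrinsics apply), "R" (3x3) and "t" (3): a world point X has camera coordinates R X + t. Camera axes: x right, y down, z forward; pixel columns grow to the right and rows downward; lengths in m; the calibration is good to about 2 mm. A picture is of the moment at which its call begins: read the wrist's pose just before it. camera_params takes no time and is no camera call; for the wrist camera it gives the pose at the moment of the call.
- ctrl.sign_off(): hands the job in, once; it reports no verdict.
Trained networks look in the newest picture that a camera, given by its name, has taken for a name from the list of things; names that differ only in an ending like _2 or _b are one class to them, and where a whole thing is asked for, a point or a joint stands for the part that bears it (a point fixed in the world has none). Each returns a list of dicts, best first, with "score" (0 to 1); they miss things now and then, are a little off and sometimes report something else, mostly with a low value. They report only what shows in the picture. A call takes as long as a camera call.
- ctrl.outline_of(camera, query): "pixels" (400x640 bool, what is visible of it) and "centre" ([column, row] in pixels, amid what is visible of it).
The state is a dict: "t": time; "q": joint angles; "qd": joint speeds; "effort": joint torques, N m; "tcp_pos": TCP position; "tool_rot": TCP orientation; "contact_force": force on the tool from outside, world axes, zero at the start; "wrist_torque": the same for the moment, N m; "grip_width": opening from 0.0 (shut) to 1.0 (fully open).
Only numpy, scipy, OpenCV 4.12 (cv2) and the standard library are available. Lean on these libraries where they do the work, as an engineer would, in place of code of your own. Each camera call takes 0.05 s, during which the arm holds its last target. There are 200 camera calls.

TASK

Take the packing stack apart and put each piece away, the same way up as it is now and roughly in the middle of its own place: the blue capped nut in the white dish, the pale spacer ring in the yellow dish, the ground parallel lengthwise in the green tray and the dark packing plate lengthwise in the orange tray. Leave the brass fitting standing where it is.

Things in the scene. Friction and masses are not known exactly. Their poses are not given: they have to be found in the camera images.
- cap_nut_center (a point): blue capped nut, hexagonal foot with a grey-topped round crown, 20 mm high, standing on the parallel near one end. 19 mm across flats along its x axis (the other flats at 60 degree steps; flats up to 10 mm above its underside, then it narrows), 22 mm across corners along y. Point: its centre, half-way up; z up
- spacer_center (a point): pale spacer ring, 38 mm outside diameter, 24 mm bore, 12 mm high, lying flat on the parallel near its other end, overhanging it by 7 mm on both sides. Ring and nut are 28 mm from the parallel's middle (which end is which varies). Point: its centre, half-way up; z up
- parallel_center (a point): ground parallel, a plain light-grey steel bar 100 x 24 x 16 mm (about 0.3 kg), lying flat and lengthwise on the packing plate. Point: its centre, half-way up (8 mm above its underside). y axis along its length, x across its width, z up
- plate_center (a point): dark steel packing plate 110 x 44 x 12 mm with small holes in its corners (about 0.4 kg), lying on the bench at the bottom of the stack. Point: its centre, half-way up (6 mm above its underside). y axis along its length, x across its width, z up
- dish_white: round white-painted parts dish fixed to the bench, 63 mm across outside, 56 mm across inside; floor 4 mm and rim 7 mm above the bench. Origin: centre of its underside, on the bench. Place of the capped nut
- dish_yellow: round yellow-painted parts dish fixed to the bench, 63 mm across outside, 56 mm across inside; floor 4 mm and rim 7 mm above the bench. Origin: centre of its underside, on the bench. Place of the spacer ring
- tray_green: long narrow green tray fixed to the bench, 130 mm along its y axis and 54 mm along its x axis outside, 124 x 48 mm inside; floor 4 mm and rim 7 mm above the bench. Origin: centre of its underside, on the bench. Place of the parallel
- tray_orange: long wide orange tray fixed to the bench, 140 mm along its y axis and 74 mm along its x axis outside, 134 x 68 mm inside; floor 4 mm and rim 7 mm above the bench. Origin: centre of its underside, on the bench. Place of the packing plate
- brass_center (a point): bystander: brass hose fitting standing upright and loose on the bench, 24 x 27 mm across, 40 mm high. Point: its centre, half-way up; z up. Not to be moved. (Between the left and right halves of the bench stand a vice, 140 mm high, and an angle plate with its clamp, 175 mm high, and at the back left a die set, 210 mm high: carry things over or round them)

How it is judged (in metres and radians):
At the end, for the whole second after the job is handed in: Nut in the white dish, ring in the yellow, parallel in the green tray, plate in the orange: each within 15 mm of the middle, down on the floor within 3 mm, level and same way up within 0.15 rad, at rest; parallel and plate within 0.25 rad of their tray's length; brass fitting moved under 15 mm (horizontal distance between cap_nut_center and dish_white below 0.015 m and height (world z) of cap_nut_center below 0.017 m and angle between each of cap_nut_center, spacer_center, parallel_center, plate_center's own z axis and vertical below 0.15 rad and linear speed of each of cap_nut, spacer, parallel, plate below 0.02 m/s and horizontal distance between spacer_center and dish_yellow below 0.015 m and height (world z) of each of spacer_center, plate_center below 0.013 m and horizontal distance between parallel_center and tray_green below 0.015 m and height (world z) of parallel_center below 0.015 m and angle between the y axis of parallel_center and the y axis of tray_green, either way round below 0.25 rad and horizontal distance between plate_center and tray_orange below 0.015 m and angle between the y axis of plate_center and the y axis of tray_orange, either way round below 0.25 rad and distance of brass_center from where it was at the start of the episode below 0.015 m); the robot touches nothing.
It fails at once if the brass fitting is tipped or pushed away (distance of brass_center from where it was at the start of the episode above 0.015 m or angle between brass_center's own z axis and vertical above 0.5 rad).
It also fails if it takes over 112 s, if anything falls off the work surface, if the arm or the gripper's body presses on something with over 40 N, if the wrist force passes 120 N, or if a joint passes its speed limit or range.

## Working session

There is one attempt and no reset: what is moved stays moved. The work goes in short steps, Python scripts to look and compute and a tool call to move; the robot and the scene stay as the last step left them, time stands still between calls to the robot, and variables do not carry over. Pictures are saved under pics/ and viewed, about 12 in all and at most 16, crops included, and the job is handed in when it is done.

Besides the shell and the picture viewer there is one more tool, called after "Emit:" in YAML: its name, and indented under it one key for each argument. send_rows: Moves the arm, as the interface text tells. Its arguments: {"type":"object","properties":{"plan":{"type":"string"},"newtons":{"type":"number"}},"required":["plan"]}

```bash
mkdir -p pics; ls; cat > h.py <<'E'
import numpy as np, cv2
from bench import ctrl
def snap(n):
    p=ctrl.camera_params(n); im,d=ctrl.snapshot(n); return p,im,d
def save(im,f): cv2.imwrite('pics/'+f,im[:,:,::-1])
def world(p,uv,d):
    K=np.array(p['camera_matrix']);k=p['k1']
    uv=np.atleast_2d(uv).astype(float)
    m=np.c_[(uv[:,0]-K[0,2])/K[0,0],(uv[:,1]-K[1,2])/K[1,1]]
    s=m.copy()
    for _ in range(10): s=m/(1+k*(s**2).sum(1))[:,None]
    P=np.c_[s,np.ones(len(s))]*np.atleast_1d(d)[:,None]
    return (P-np.array(p['t']))@np.array(p['R'])
def cloud(p,d,mask):
    v,u=np.nonzero(mask&(d>0)); return world(p,np.c_[u,v],d[v,u])
E
python3 - <<'E'
from h import *
print({k:(v if not hasattr(v,'shape') else np.round(v,3)) for k,v in ctrl.state().items()})
for n in ['top','scene','wrist']:
    p,im,d=snap(n); save(im,n+'0.png'); np.savez(n+'0.npz',im=im,d=d,**p)
    print(n,-np.array(p['R']).T@np.array(p['t']))
for n in ['top','scene']:
  dd=np.load(n+'0.npz');d=dd['d'];p=dd
  for q in ['cap_nut_center','spacer_center','parallel_center','plate_center','dish_white','dish_yellow','tray_green','tray_orange','brass_center']:
    for r in ctrl.outline_of(n,q)[:2]:
        c=cloud(p,d,r['pixels'])
        if len(c): 
            print(n,q,round(r['score'],2),np.round(r['centre']),len(c),np.round(np.median(c,0),3),np.round(np.percentile(c,2,axis=0),3),np.round(np.percentile(c,98,axis=0),3))
E
```

```text
pics
{'t': 0.0, 'q': array([ 52.868,  21.84 ,  74.383,   0.   ,  83.857, -12.336]), 'qd': array([-0.123, -0.064, -0.086,  0.065, -0.036,  0.136]), 'effort': array([-0.0000e+00, -4.3793e+01, -2.2456e+01,  7.1000e-02,  3.5000e-02,
       -0.0000e+00]), 'tcp_pos': array([0.231, 0.499, 0.238]), 'tool_rot': array([[-0.908,  0.419, -0.001],
       [ 0.419,  0.908, -0.001],
       [ 0.   , -0.001, -1.   ]]), 'contact_force': array([0.168, 0.101, 0.487]), 'wrist_torque': array([-0.042, -0.037, -0.004]), 'grip_width': 1.0038636743868121}
top [0.3685151  0.02337217 1.24237426]
scene [-0.56416382 -0.59910637  0.82971732]
wrist [0.15471837 0.53444295 0.3841823 ]
top cap_nut_center 0.41 [422. 165.] 26 [ 0.591 -0.256  0.046] [ 0.586 -0.261  0.039] [ 0.597 -0.249  0.051]
top spacer_center 0.57 [406. 165.] 135 [ 0.588 -0.203  0.039] [ 0.572 -0.22   0.021] [ 0.607 -0.184  0.046]
top parallel_center 0.75 [412. 165.] 241 [ 0.589 -0.209  0.029] [ 0.576 -0.275  0.013] [ 0.603 -0.179  0.044]
top plate_center 0.82 [420. 172.] 132 [ 0.575 -0.25   0.013] [ 0.567 -0.285  0.001] [ 0.612 -0.181  0.018]
top dish
[... 775 characters left out ...]
238  0.012] [ 0.565 -0.288  0.002] [ 0.609 -0.183  0.017]
scene parallel_center 0.68 [397. 223.] 217 [ 0.583 -0.236  0.025] [ 0.574 -0.279  0.013] [ 0.603 -0.185  0.033]
scene plate_center 0.54 [395. 228.] 203 [ 0.574 -0.24   0.012] [ 0.565 -0.286  0.002] [ 0.607 -0.182  0.017]
scene dish_yellow 0.58 [447. 242.] 227 [ 0.578 -0.393  0.005] [ 0.547 -0.42   0.001] [ 0.607 -0.364  0.009]
scene tray_green 0.96 [367. 245.] 548 [ 0.444 -0.196  0.006] [ 0.413 -0.254  0.002] [ 0.474 -0.13   0.01 ]
scene tray_orange 0.67 [234. 203.] 259 [0.467 0.291 0.007] [0.429 0.255 0.003] [0.505 0.324 0.012]
scene brass_center 0.54 [362. 211.] 73 [ 0.6   -0.097  0.017] [ 0.592 -0.107  0.005] [ 0.609 -0.084  0.043]
```

```bash
python3 - <<'E'
from h import *
t=np.load('top0.npz')['im'];s=np.load('scene0.npz')['im']
a=cv2.resize(t[110:260,130:530],(800,300),interpolation=cv2.INTER_CUBIC)
b=cv2.resize(s[130:280,130:530],(800,300),interpolation=cv2.INTER_CUBIC)
save(np.vstack([a,b]),'v1.png')
T=np.load('top0.npz');d=T['d']
# obstacles: height map of things >0.06
c=cloud(T,d,np.ones_like(d,bool))
for y0 in np.arange(-.5,.6,.05):
    print(round(y0,2),[int(1000*max([0]+list(c[(abs(c[:,1]-y0-.025)<.025)&(abs(c[:,0]-x0-.025)<.025)][:,2]))) for x0 in np.arange(.1,.9,.05)])
for q in ['tray_green','tray_orange','plate_center','parallel_center']:
  r=ctrl.outline_of('top',q)[0]; k=cloud(T,d,r['pixels']); 
  print(q,cv2.minAreaRect((k[:,:2]*1000).astype(np.float32)))
E
```

```text
-0.5 [0, 0, 3, 6, 8, 6, 6, 35, 7, 9, 10, 10, 25, 137, 179, 178]
-0.45 [0, 0, 5, 10, 7, 7, 6, 6, 11, 11, 10, 28, 27, 135, 180, 179]
-0.4 [0, 0, 1, 7, 8, 7, 21, 20, 11, 11, 10, 29, 21, 11, 179, 178]
-0.35 [0, 0, 0, 8, 18, 7, 11, 18, 8, 10, 9, 16, 16, 12, 181, 174]
-0.3 [0, 0, 1, 8, 13, 14, 11, 9, 7, 51, 41, 8, 16, 15, 180, 175]
-0.25 [0, 0, 0, 7, 15, 6, 11, 15, 8, 46, 43, 6, 30, 14, 179, 175]
-0.2 [5, 0, 7, 7, 10, 9, 13, 12, 8, 48, 45, 6, 32, 21, 179, 176]
-0.15 [7, 0, 0, 8, 11, 11, 12, 12, 8, 21, 30, 20, 31, 22, 179, 177]
-0.1 [7, 0, 4, 8, 13, 10, 10, 10, 8, 38, 45, 9, 22, 22, 179, 177]
-0.05 [163, 0, 0, 10, 144, 33, 15, 8, 7, 8, 10, 11, 22, 13, 180, 178]
-0.0 [147, 61, 91, 144, 144, 144, 127, 126, 17, 163, 104, 32, 6, 14, 180, 178]
0.05 [7, 86, 92, 142, 143, 147, 129, 128, 57, 179, 32, 34, 6, 11, 179, 173]
0.1 [7, 0, 2, 141, 144, 146, 126, 99, 10, 199, 200, 31, 5, 9, 181, 174]
0.15 [5, 0, 0, 7, 21, 21, 13, 13, 9, 199, 197, 33, 6, 11, 180, 174]
0.2 [0, 0, 0, 7, 7, 8, 15, 12, 10, 10, 229, 181, 9, 10, 177, 175]
0.25 [0, 0, 2, 10, 7, 6, 12, 10, 12, 7, 175, 177, 6, 10, 183, 176]
0.3 [551,
[... 184 characters left out ...]
 213, 223, 211, 180, 178]
0.45 [544, 542, 537, 539, 514, 92, 90, 12, 13, 7, 6, 94, 189, 190, 179, 178]
0.5 [0, 540, 534, 530, 498, 92, 93, 6, 8, 7, 7, 87, 177, 176, 181, 178]
0.55 [0, 0, 92, 348, 104, 92, 93, 7, 6, 7, 7, 34, 164, 167, 181, 174]
tray_green ((444.6719665527344, -193.21246337890625), (130.49859619140625, 53.35011672973633), 81.91407012939453)
tray_orange ((463.724609375, 256.329833984375), (143.84251403808594, 76.06787872314453), 81.19667053222656)
plate_center ((587.93896484375, -232.45928955078125), (42.265167236328125, 107.11422729492188), 8.575566291809082)
parallel_center ((591.7303466796875, -227.65863037109375), (26.122804641723633, 99.62735748291016), 6.082956790924072)
```

View pics/v1.png

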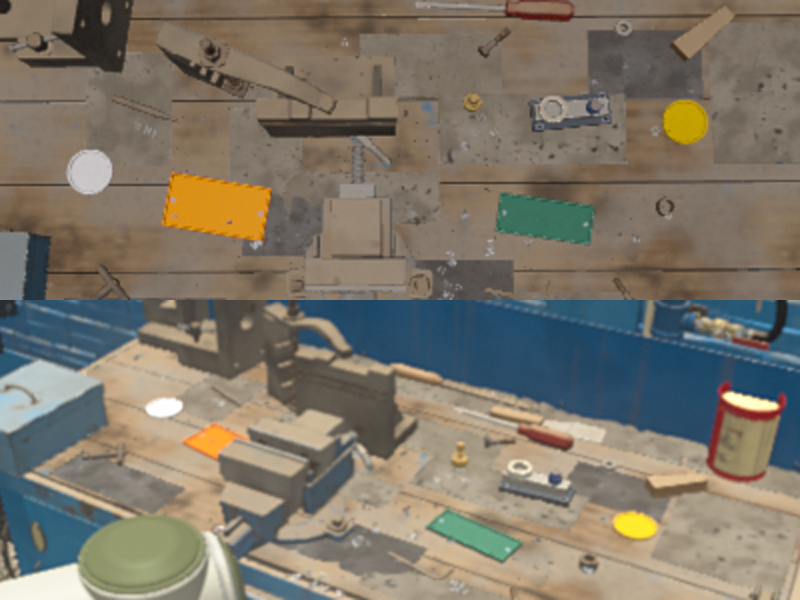

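```bash
cat > go.py <<'E'
# usage: go.py claw x y z yaw [x y z yaw ...] (metres, deg; yaw = world angle of jaw axis, tool down; corrects tilt)
import sys; from h import *
from scipy.spatial.transform import Rotation as Ro, Slerp
def rot(yaw):
    a=np.radians(yaw); y=np.array([np.cos(a),np.sin(a),0]); z=np.array([0,0,-1.]); return np.c_[np.cross(y,z),y,z]
def plan(claw,wps,p=None,R=None,vmax=.034,wmax=6.):
    s=ctrl.state(); p=s['tcp_pos'] if p is None else p; R=s['tool_rot'] if R is None else R
    for w in np.reshape(wps,(-1,4)):
        q=w[:3]; Q=rot(w[3]); rv=Ro.from_matrix(R.T@Q).as_rotvec(degrees=True)
        n=max(1,int(np.ceil(max(np.linalg.norm(q-p)/vmax,np.linalg.norm(rv)/wmax)/5)))
        f=np.arange(0,5*n+1)/(5*n); f=.5*f+.5*(3*f**2-2*f**3) if n==1 else f
        P=p+f[:,None]*(q-p); RR=[R@Ro.from_rotvec(rv*g,degrees=True).as_matrix() for g in f]
        for k in range(n):
            b=5*k; rows=[]
            for j in range(1,6):
                d=RR[b].T@(P[b+j]-P[b])/.025; r=Ro.from_matrix(RR[b].T@RR[b+j]).as_rotvec(degrees=True)/5
                rows.append(f'{claw:g} '+' '.join(f'{v:.2f}'.replace('-0.00','0') for v in [*d,*r]))
            print('; '.join(rows))
        print('--'); p,R=q,Q
if __name__=='__main__':
    a=[float(v) for v in sys.argv[1:]]; plan(a[0],a[1:])
E
python3 - <<'E'
from h import *
p=np.load('wrist0.npz'); s=ctrl.state(); R=s['tool_rot']
print('cam in tool',R.T@(-p['R'].T@p['t']-s['tcp_pos']),'axis in tool',R.T@p['R'][2],'xaxis',R.T@p['R'][0],p['camera_matrix'],p['k1'])
E
python3 go.py 88 0.45 0.1 0.27 30  0.588 -0.19 0.22 8
```

```text
cam in tool [ 8.36924803e-02  7.16084555e-05 -1.45430888e-01] axis in tool [-3.21822858e-01  3.04210140e-04  9.46799850e-01] xaxis [ 4.89909115e-04  9.99999868e-01 -1.54780494e-04] [[286.04433083   0.         318.24582341]
 [  0.         286.04433083 206.8898637 ]
 [  0.           0.           1.        ]] -0.04104581371830455
88 -0.98 -0.72 -0.08 0 0 0.47; 88 -1.96 -1.44 -0.17 0 0 0.94; 88 -2.93 -2.16 -0.25 0 0 1.41; 88 -3.91 -2.89 -0.33 0 0 1.88; 88 -4.89 -3.61 -0.42 0 0 2.35
88 -1.10 -0.51 -0.08 0 0 0.47; 88 -2.21 -1.01 -0.17 0 0 0.94; 88 -3.31 -1.52 -0.25 0 0 1.41; 88 -4.42 -2.03 -0.33 0 0 1.88; 88 -5.52 -2.54 -0.42 0 0 2.35
88 -1.18 -0.27 -0.08 0 0 0.47; 88 -2.37 -0.54 -0.17 0 0 0.94; 88 -3.55 -0.82 -0.25 0 0 1.41; 88 -4.74 -1.09 -0.33 0 0 1.88; 88 -5.92 -1.36 -0.42 0 0 2.35
--
88 -1.28 -0.10 0.20 0.00 0.00 0.44; 88 -2.56 -0.20 0.40 0.00 0.00 0.88; 88 -3.84 -0.31 0.60 0.00 0.00 1.32; 88 -5.12 -0.41 0.80 0.00 0.00 1.76; 88 -6.40 -0.51 1.00 0.00 0.00 2.20
88 -1.28 0.14 0.20 0.00 0.00 0.44; 88 -2.55 0.29 0.40 0.00 0.00 0.88; 88 -3.83 0.43 0.60 0.00 0.00 1.32; 88 -5.11 0.58 0.80 0.00 0.00 1.76; 88 -6.38 0.72 1.00 0.00 0.00 2.20
--
```

View pics/wrist0.png

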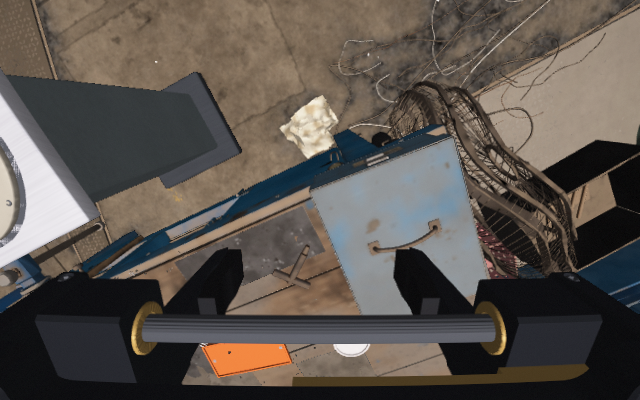

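Emit:
send_rows:
  plan: "88 -0.98 -0.72 -0.08 0 0 0.47; 88 -1.96 -1.44 -0.17 0 0 0.94; 88 -2.93 -2.16 -0.25 0 0 1.41; 88 -3.91 -2.89 -0.33 0 0 1.88; 88 -4.89 -3.61 -0.42 0 0 2.35"
  newtons: 25

```text
t: 1.67
tcp_pos: [0.3041, 0.3648, 0.2494]
tool_rot: [[-0.802, 0.597, 0.0], [0.597, 0.802, 0.0], [-0.0, 0.0, -1.0]]
contact_force: [0.7, 0.2, -0.4]
grip_width: 1.0
```

Emit:
send_rows:
  plan: "88 -1.10 -0.51 -0.08 0 0 0.47; 88 -2.21 -1.01 -0.17 0 0 0.94; 88 -3.31 -1.52 -0.25 0 0 1.41; 88 -4.42 -2.03 -0.33 0 0 1.88; 88 -5.52 -2.54 -0.42 0 0 2.35"

```text
t: 2.08
tcp_pos: [0.3773, 0.2315, 0.26]
tool_rot: [[-0.664, 0.748, 0.0], [0.748, 0.664, 0.0], [-0.0, 0.0, -1.0]]
contact_force: [-0.0, 0.2, -0.5]
grip_width: 0.998
```

Emit:
send_rows:
  plan: "88 -1.18 -0.27 -0.08 0 0 0.47; 88 -2.37 -0.54 -0.17 0 0 0.94; 88 -3.55 -0.82 -0.25 0 0 1.41; 88 -4.74 -1.09 -0.33 0 0 1.88; 88 -5.92 -1.36 -0.42 0 0 2.35"

```text
t: 2.5
tcp_pos: [0.4504, 0.0983, 0.2705]
tool_rot: [[-0.497, 0.868, 0.0], [0.868, 0.497, 0.0], [-0.0, 0.0, -1.0]]
contact_force: [0.4, 0.2, 0.9]
grip_width: 1.001
```

Emit:
send_rows:
  plan: "88 -1.28 -0.10 0.20 0 0 0.44; 88 -2.56 -0.20 0.40 0 0 0.88; 88 -3.84 -0.31 0.60 0 0 1.32; 88 -5.12 -0.41 0.80 0 0 1.76; 88 -6.40 -0.51 1.00 0 0 2.20"

```text
t: 2.92
tcp_pos: [0.5192, -0.0468, 0.2451]
tool_rot: [[-0.323, 0.946, 0.0], [0.946, 0.323, -0.0], [-0.0, 0.0, -1.0]]
contact_force: [-0.4, 0.6, -0.5]
grip_width: 0.997
```

Emit:
send_rows:
  plan: "88 -1.28 0.14 0.20 0 0 0.44; 88 -2.55 0.29 0.40 0 0 0.88; 88 -3.83 0.43 0.60 0 0 1.32; 88 -5.11 0.58 0.80 0 0 1.76; 88 -6.38 0.72 1.00 0 0 2.20"

```text
t: 3.33
tcp_pos: [0.5881, -0.1918, 0.2199]
tool_rot: [[-0.136, 0.991, -0.0], [0.991, 0.136, 0.0], [0.0, -0.0, -1.0]]
contact_force: [1.3, 0.6, -0.1]
grip_width: 1.0
```

Emit:
send_rows:
  plan: "88 -0.4 0 0.2 0 0 0; 88 -0.8 0 0.4 0 0 0; 88 -1.2 0 0.6 0 0 0; 88 -1.6 0 0.8 0 0 0; 88 -1.6 0 0.8 0 0 0"

```text
t: 3.75
tcp_pos: [0.5927, -0.2307, 0.1992]
tool_rot: [[-0.138, 0.99, -0.001], [0.99, 0.138, 0.0], [0.001, -0.001, -1.0]]
contact_force: [-0.9, 0.2, -0.6]
grip_width: 0.998
```

```bash
python3 - <<'E'
from h import *
p,im,d=snap('wrist'); np.savez('w1.npz',im=im,d=d,**p)
save(cv2.resize(im[60:260,190:450],(780,600),interpolation=cv2.INTER_CUBIC),'v2.png')
for q in ['cap_nut_center','spacer_center','parallel_center','plate_center']:
    for r in ctrl.outline_of('wrist',q)[:1]:
        c=cloud(p,d,r['pixels']); m=c[:,2]>np.percentile(c[:,2],90)-.006; k=(c[m][:,:2]*1000).astype(np.float32)
        print(q,round(r['score'],2),np.round(r['centre']),len(c),'zpct',np.round(np.percentile(c[:,2],[2,50,90]),4),'top rect',cv2.minAreaRect(k),cv2.minEnclosingCircle(k))
E
```

```text
cap_nut_center 0.61 [314. 216.] 250 zpct [0.0313 0.0441 0.047 ] top rect ((594.3406372070312, -257.2057189941406), (16.100358963012695, 13.70022201538086), 13.275789260864258) ((594.8394775390625, -258.2866516113281), 8.334528923034668)
spacer_center 0.76 [316. 156.] 718 zpct [0.0115 0.0395 0.0405] top rect ((591.1622314453125, -202.5012664794922), (36.766597747802734, 37.96632385253906), 7.877415180206299) ((591.4628295898438, -202.39463806152344), 19.06859588623047)
parallel_center 0.93 [319. 186.] 997 zpct [0.0255 0.0278 0.0287] top rect ((593.2972412109375, -229.780029296875), (23.78610610961914, 98.62904357910156), 4.789180755615234) ((592.8539428710938, -229.8566436767578), 49.94228744506836)
plate_center 0.97 [309. 187.] 1204 zpct [0.0058 0.0117 0.0128] top rect ((593.1285400390625, -232.0491180419922), (44.02022933959961, 108.73885345458984), 6.021044731140137) ((593.177734375, -232.02589416503906), 57.923885345458984)
```

View pics/v2.png

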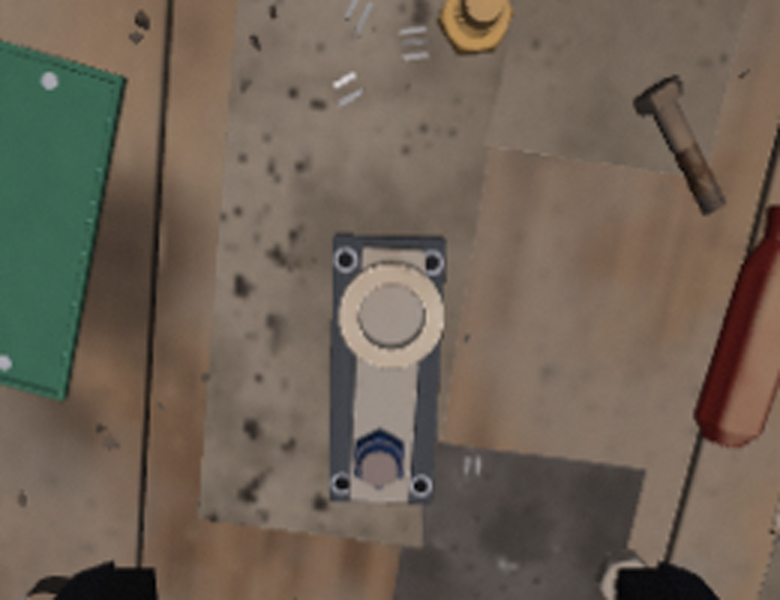

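```bash
python3 go.py 44 0.595 -0.258 0.07 6 0.595 -0.258 0.031 6
```

```text
44 -0.17 -0.01 0.80 0.00 0.00 0.06; 44 -0.43 -0.03 1.97 0.00 0.00 0.15; 44 -0.72 -0.06 3.27 0.00 0.00 0.25; 44 -0.98 -0.08 4.44 0.01 0.00 0.34; 44 -1.15 -0.09 5.23 0.01 0.00 0.40
--
44 0.00 0.00 0.24 0.00 0.00 0.00; 44 0.00 0.00 0.59 0.00 0.00 0.00; 44 0.00 0.00 0.97 0.00 0.00 0.00; 44 0.00 0.00 1.32 0.00 0.00 0.00; 44 0.00 0.00 1.56 0.00 0.00 0.00
--
```

Emit:
send_rows:
  plan: "44 -0.17 -0.01 0.80 0 0 0.06; 44 -0.43 -0.03 1.97 0 0 0.15; 44 -0.72 -0.06 3.27 0 0 0.25; 44 -0.98 -0.08 4.44 0 0 0.34; 44 -1.15 -0.09 5.16 0 0 0.4"

```text
t: 4.42
tcp_pos: [0.594, -0.2581, 0.0686]
tool_rot: [[-0.104, 0.995, -0.003], [0.995, 0.104, 0.002], [0.002, -0.002, -1.0]]
contact_force: [-0.1, 0.8, -0.6]
grip_width: 0.644
```

Emit:
send_rows:
  plan: "44 0 0 0.2 0 0 0; 44 0 0 0.6 0 0 0; 44 0 0 1.0 0 0 0; 44 0 0 1.4 0 0 0; 44 0 0 1.56 0 0 0"

```text
t: 4.83
tcp_pos: [0.5947, -0.2582, 0.0314]
tool_rot: [[-0.104, 0.995, -0.001], [0.995, 0.104, 0.0], [0.0, -0.0, -1.0]]
contact_force: [-0.4, 0.2, -0.7]
grip_width: 0.5
```

```bash
python3 - <<'E'
from h import *
s=ctrl.state();print(s['tcp_pos'],s['tool_rot'][:,1],s['contact_force'])
p,im,d=snap('wrist')
save(cv2.resize(im[150:310,200:440],(780,520),interpolation=cv2.INTER_CUBIC),'v3.png')
E
```

```text
[ 0.59473444 -0.25815551  0.0314418 ] [ 9.94556463e-01  1.04198001e-01 -4.67826150e-04] [-0.35930095  0.15007944 -0.748307  ]
```

View pics/v3.png

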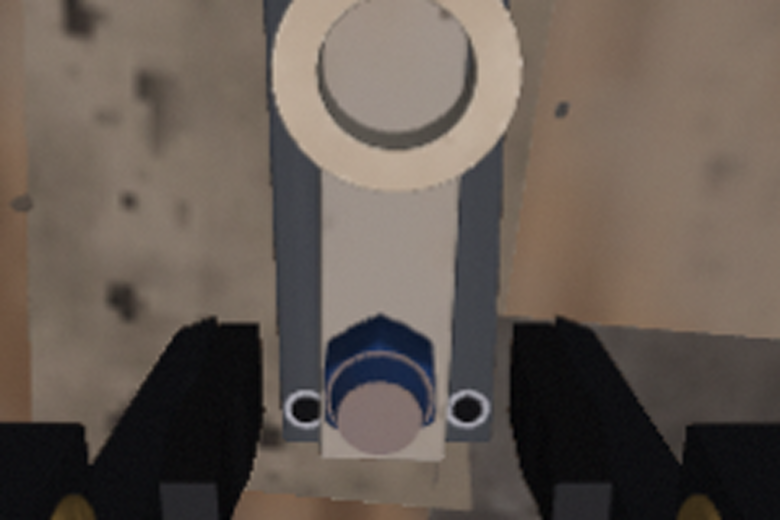

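Emit:
send_rows:
  plan: "14 0 0 0 0 0 0; 14 0 0 0 0 0 0; 14 0 0 0 0 0 0; 14 0 0 0 0 0 0; 14 0 0 0 0 0 0"
  newtons: 25

```text
t: 5.3
tcp_pos: [0.595, -0.2588, 0.0328]
tool_rot: [[-0.104, 0.995, 0.001], [0.995, 0.104, -0.0], [-0.001, 0.001, -1.0]]
contact_force: [-1.0, 0.2, 2.0]
grip_width: 0.204
```

Emit:
send_rows:
  plan: "14 0 0 0 0 0 0; 14 0 0 0 0 0 0; 14 0 0 0 0 0 0; 14 0 0 0 0 0 0; 14 0 0 0 0 0 0"

```text
t: 5.72
tcp_pos: [0.5951, -0.2588, 0.0328]
tool_rot: [[-0.104, 0.995, 0.001], [0.995, 0.104, -0.001], [-0.001, 0.001, -1.0]]
contact_force: [-0.5, 0.4, 6.9]
grip_width: 0.207
```

Emit:
send_rows:
  plan: "14 0 0 -0.1 0 0 0; 14 0 0 -0.4 0 0 0; 14 0 0 -0.8 0 0 0; 14 0 0 -1.1 0 0 0; 14 0 0 -1.2 0 0 0"

```text
t: 6.13
tcp_pos: [0.5954, -0.259, 0.0642]
tool_rot: [[-0.104, 0.995, 0.002], [0.995, 0.104, -0.001], [-0.002, 0.002, -1.0]]
contact_force: [-0.1, 0.6, -0.3]
grip_width: 0.203
```

```bash
python3 - <<'E'
from h import *
s=ctrl.state();print(s['tcp_pos'],s['tool_rot'][:,1],s['contact_force'],s['grip_width'])
p,im,d=snap('wrist')
save(cv2.resize(im[150:310,200:440],(600,400),interpolation=cv2.INTER_CUBIC),'v4.png')
E
python3 go.py 14 0.565 -0.19 0.28 15 0.44 0.08 0.28 50 0.50 0.36 0.22 65 0.511 0.431 0.10 70
```

```text
[ 0.59543971 -0.25898937  0.06418131] [0.99460313 0.10373373 0.00198367] [-0.13400405  0.62028159 -0.33119261] 0.2029545152017189
14 0.29 -0.09 -0.86 0.00 0.00 -0.18; 14 0.57 -0.18 -1.73 0.00 0.00 -0.36; 14 0.86 -0.27 -2.59 0.01 0.01 -0.54; 14 1.14 -0.36 -3.46 0.01 0.01 -0.72; 14 1.43 -0.45 -4.32 0.01 0.01 -0.90
14 0.29 -0.07 -0.86 0.00 0.00 -0.18; 14 0.59 -0.14 -1.73 0.00 0.00 -0.36; 14 0.88 -0.21 -2.59 0.01 0.01 -0.54; 14 1.17 -0.27 -3.46 0.01 0.01 -0.72; 14 1.46 -0.34 -4.32 0.01 0.01 -0.90
--
14 1.17 -0.20 0.00 0.00 0.00 -0.70; 14 2.35 -0.41 0.00 0.00 0.00 -1.40; 14 3.52 -0.61 0.00 0.00 0.00 -2.10; 14 4.69 -0.81 0.00 0.00 0.00 -2.80; 14 5.86 -1.02 0.00 0.00 0.00 -3.50
14 1.18 0.16 0.00 0.00 0.00 -0.70; 14 2.36 0.32 0.00 0.00 0.00 -1.40; 14 3.54 0.48 0.00 0.00 0.00 -2.10; 14 4.72 0.63 0.00 0.00 0.00 -2.80; 14 5.90 0.79 0.00 0.00 0.00 -3.50
--
14 0.54 1.01 0.24 0.00 0.00 -0.30; 14 1.07 2.02 0.48 0.00 0.00 -0.60; 14 1.61 3.04 0.72 0.00 0.00 -0.90; 14 2.14 4.05 0.96 0.00 0.00 -1.20; 14 2.68 5.06 1.20 0.00 0.00 -1.50
14 0.40 1.07 0.24 0.00 0.00 -0.30; 14 0.80 2.15 0.48 0.00 0.00 -0.60; 14 1.20 3.22 0.72 0.00 0.00 -0.90; 14 1.60 4.29 0.96 0.00 0.00 -1.20; 14 2.00 5.37 1.20 0.00 0.00 -1.50
--
14 0.12 0.42 0.73 0.00 0.00 -0.15; 14 0.30 1.04 1.80 0.00 0.00 -0.38; 14 0.50 1.72 3.00 0.00 0.00 -0.62; 14 0.68 2.34 4.07 0.00 0.00 -0.85; 14 0.80 2.76 4.80 0.00 0.00 -1.00
--
```

View pics/v4.png

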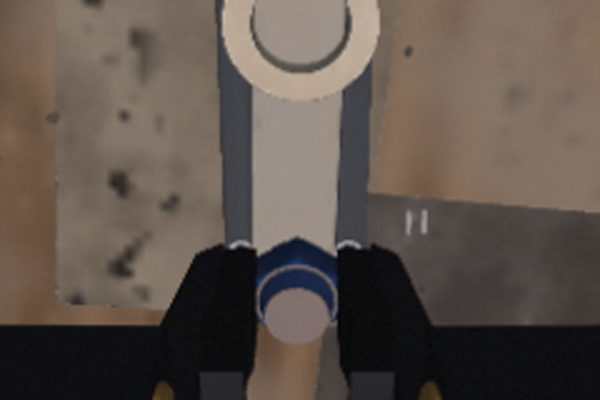

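Emit:
send_rows:
  plan: "14 0.29 -0.09 -0.86 0 0 -0.18; 14 0.57 -0.18 -1.73 0 0 -0.36; 14 0.86 -0.27 -2.59 0 0 -0.54; 14 1.14 -0.36 -3.46 0 0 -0.72; 14 1.43 -0.45 -4.32 0 0 -0.9"

```text
t: 6.6
tcp_pos: [0.5796, -0.2238, 0.1712]
tool_rot: [[-0.182, 0.983, -0.0], [0.983, 0.182, 0.0], [0.0, -0.0, -1.0]]
contact_force: [1.0, -0.2, -0.0]
grip_width: 0.21
```

Emit:
send_rows:
  plan: "14 0.29 -0.07 -0.86 0 0 -0.18; 14 0.59 -0.14 -1.73 0 0 -0.36; 14 0.88 -0.21 -2.59 0 0 -0.54; 14 1.17 -0.27 -3.46 0 0 -0.72; 14 1.46 -0.34 -4.32 0 0 -0.9"

```text
t: 7.02
tcp_pos: [0.5646, -0.1894, 0.2793]
tool_rot: [[-0.259, 0.966, -0.0], [0.966, 0.259, 0.0], [0.0, -0.0, -1.0]]
contact_force: [0.8, -1.6, 0.1]
grip_width: 0.205
```

Emit:
send_rows:
  plan: "14 1.17 -0.20 0 0 0 -0.7; 14 2.35 -0.41 0 0 0 -1.4; 14 3.52 -0.61 0 0 0 -2.1; 14 4.69 -0.81 0 0 0 -2.8; 14 5.86 -1.02 0 0 0 -3.5"

```text
t: 7.43
tcp_pos: [0.5016, -0.0537, 0.2782]
tool_rot: [[-0.539, 0.842, -0.0], [0.842, 0.539, 0.0], [0.0, -0.0, -1.0]]
contact_force: [1.0, 0.6, 0.6]
grip_width: 0.205
```

Emit:
send_rows:
  plan: "14 1.18 0.16 0 0 0 -0.7; 14 2.36 0.32 0 0 0 -1.4; 14 3.54 0.48 0 0 0 -2.1; 14 4.72 0.63 0 0 0 -2.8; 14 5.90 0.79 0 0 0 -3.5"

```text
t: 7.85
tcp_pos: [0.4391, 0.0813, 0.2783]
tool_rot: [[-0.767, 0.641, 0.0], [0.641, 0.767, -0.0], [-0.0, 0.0, -1.0]]
contact_force: [-0.1, 0.1, -1.0]
grip_width: 0.2
```

Emit:
send_rows:
  plan: "14 0.54 1.01 0.24 0 0 -0.3; 14 1.07 2.02 0.48 0 0 -0.6; 14 1.61 3.04 0.72 0 0 -0.9; 14 2.14 4.05 0.96 0 0 -1.2; 14 2.68 5.06 1.20 0 0 -1.5"

```text
t: 8.27
tcp_pos: [0.4701, 0.2215, 0.248]
tool_rot: [[-0.844, 0.537, 0.0], [0.537, 0.844, -0.0], [-0.0, -0.0, -1.0]]
contact_force: [1.1, 1.4, -0.1]
grip_width: 0.205
```

Emit:
send_rows:
  plan: "14 0.40 1.07 0.24 0 0 -0.3; 14 0.80 2.15 0.48 0 0 -0.6; 14 1.20 3.22 0.72 0 0 -0.9; 14 1.60 4.29 0.96 0 0 -1.2; 14 2.00 5.37 1.20 0 0 -1.5"

```text
t: 8.68
tcp_pos: [0.5002, 0.3615, 0.2178]
tool_rot: [[-0.907, 0.422, -0.0], [0.422, 0.907, -0.0], [0.0, -0.0, -1.0]]
contact_force: [0.3, -0.4, -0.4]
grip_width: 0.203
```

```bash
python3 - <<'E'
from h import *
s=ctrl.state();print(s['tcp_pos'],s['tool_rot'][:,1],s['contact_force'],s['grip_width'])
p,im,d=snap('wrist')
for q in ['dish_white','tray_orange','cap_nut_center']:
  for r in ctrl.outline_of('wrist',q)[:1]:
    c=cloud(p,d,r['pixels']);k=(c[:,:2]*1000).astype(np.float32);print(q,r['score'],r['centre'],cv2.minEnclosingCircle(k),cv2.minAreaRect(k),np.median(c,0))
    T=(c-s['tcp_pos'])@s['tool_rot'];print(' tool frame',np.round(np.percentile(T,[2,50,98],axis=0),4))
E
python3 go.py 14 0.511 0.431 0.10 75
```

```text
[0.50015134 0.36153938 0.2177917 ] [ 4.22078914e-01  9.06559028e-01 -3.46824935e-04] [ 0.29270178 -0.38968079 -0.4406099 ] 0.20289269699852042
dish_white 0.71 [375.3, 165.5] ((513.1043090820312, 429.51348876953125), 31.08443832397461) ((513.3325805664062, 430.5235290527344), (58.951087951660156, 60.05751037597656), 11.115036010742188) [0.51305474 0.43116794 0.00432362]
 tool frame [[-0.0095  0.0415  0.2099]
 [ 0.0175  0.0685  0.2134]
 [ 0.0442  0.0949  0.2152]]
tray_orange 0.81 [233.3, 188.8] ((464.14801025390625, 253.73443603515625), 79.39749908447266) ((464.85980224609375, 253.0572967529297), (145.7426300048828, 76.85111236572266), 80.60792541503906) [0.46301903 0.25738155 0.0038849 ]
 tool frame [[-0.0565 -0.1802  0.2104]
 [-0.0111 -0.1101  0.2139]
 [ 0.0329 -0.0431  0.2165]]
cap_nut_center 0.84 [317.0, 266.7] ((572.6248168945312, 335.5184020996094), 87.68850708007812) ((572.3502197265625, 334.79400634765625), (18.264896392822266, 175.37538146972656), 69.23526763916016) [0.49678447 0.36358391 0.22854052]
 tool frame [[-0.0066 -0.008  -0.0151]
 [ 0.0045  0.0007 -0.0107]
 [ 0.01    0.0091  0.0023]]
14 0.12 0.42 0.72 0 0 -0.30; 14 0.30 1.04 1.77 0 0 -0.75; 14 0.50 1.72 2.94 -0.01 0 -1.25; 14 0.67 2.34 3.99 -0.01 -0.01 -1.70; 14 0.79 2.76 4.71 -0.01 -0.01 -2.00
--
```

Emit:
send_rows:
  plan: "14 0.12 0.42 0.72 0 0 -0.3; 14 0.28 1.04 1.77 0 0 -0.75; 14 0.46 1.72 2.94 0 0 -1.25; 14 0.62 2.34 3.99 0 0 -1.7; 14 0.73 2.76 4.71 0 0 -2"

```text
t: 9.3
tcp_pos: [0.5126, 0.4299, 0.0985]
tool_rot: [[-0.966, 0.259, -0.002], [0.259, 0.966, -0.001], [0.002, -0.002, -1.0]]
contact_force: [-0.5, -0.1, -0.7]
grip_width: 0.205
```

Emit:
send_rows:
  plan: "14 0 0 0.6 0 0 0; 14 0 0 1.4 0 0 0; 14 0 0 2.3 0 0 0; 14 0 0 2.9 0 0 0; 14 0 0 3.2 0 0 0"

```text
t: 9.72
tcp_pos: [0.5126, 0.4288, 0.019]
tool_rot: [[-0.965, 0.261, -0.002], [0.261, 0.965, -0.002], [0.002, -0.002, -1.0]]
contact_force: [-0.3, 0.0, 0.2]
grip_width: 0.204
```

Emit:
send_rows:
  plan: "14 0 0 0.1 0 0 0; 14 0 0 0.2 0 0 0; 14 0 0 0.3 0 0 0; 14 0 0 0.35 0 0 0; 14 0 0 0.35 0 0 0"

```text
t: 10.13
tcp_pos: [0.5131, 0.4304, 0.0122]
tool_rot: [[-0.966, 0.26, 0.001], [0.26, 0.966, 0.0], [-0.001, 0.001, -1.0]]
contact_force: [-1.1, -0.0, 0.6]
grip_width: 0.206
```

Emit:
send_rows:
  plan: "14 0 0 0.05 0 0 0; 14 0 0 0.1 0 0 0; 14 0 0 0.1 0 0 0; 14 0 0 0.1 0 0 0; 14 0 0 0.1 0 0 0"

```text
t: 10.55
tcp_pos: [0.5129, 0.4304, 0.0093]
tool_rot: [[-0.966, 0.26, 0.0], [0.26, 0.966, -0.0], [-0.0, 0.0, -1.0]]
contact_force: [0.3, -0.4, 0.1]
grip_width: 0.201
```

Emit:
send_rows:
  plan: "34 0 0 0 0 0 0; 34 0 0 0 0 0 0; 34 0 0 0 0 0 0; 34 0 0 0 0 0 0; 34 0 0 0 0 0 0"

```text
t: 10.97
tcp_pos: [0.5129, 0.4304, 0.0093]
tool_rot: [[-0.966, 0.26, 0.0], [0.26, 0.966, 0.0], [-0.0, 0.0, -1.0]]
contact_force: [-0.2, 0.3, -0.3]
grip_width: 0.385
```

Emit:
send_rows:
  plan: "44 0 0 -0.3 0 0 0; 44 0 0 -1.0 0 0 0; 44 0 0 -2.0 0 0 0; 44 0 0 -3.0 0 0 0; 44 0 0 -4.0 0 0 0"

```text
t: 11.38
tcp_pos: [0.5128, 0.4303, 0.111]
tool_rot: [[-0.966, 0.26, 0.0], [0.26, 0.966, 0.0], [-0.0, 0.0, -1.0]]
contact_force: [0.5, 0.3, 0.3]
grip_width: 0.496
```

```bash
python3 - <<'E'
from h import *
s=ctrl.state();print(s['tcp_pos'],s['tool_rot'][:,1],s['contact_force'],s['grip_width'])
p,im,d=snap('wrist')
save(cv2.resize(im[100:300,170:470],(600,400),interpolation=cv2.INTER_CUBIC),'v5.png')
for q in ['dish_white','cap_nut_center']:
  for r in ctrl.outline_of('wrist',q)[:1]:
    c=cloud(p,d,r['pixels']);k=(c[:,:2]*1000).astype(np.float32);print(q,r['score'],r['centre'],cv2.minEnclosingCircle(k),np.median(c,0),np.percentile(c[:,2],[5,95]))
E
python3 go.py 60 0.50 0.36 0.22 65 0.44 0.08 0.28 50 0.57 -0.15 0.24 15 0.591 -0.202 0.12 5 0.591 -0.202 0.033 5
```

```text
[0.51284011 0.43030711 0.11095762] [2.59655599e-01 9.65701278e-01 1.08236407e-04] [0.47926335 0.25600509 0.34129207] 0.49627732197880314
dish_white 0.67 [314.1, 197.4] ((514.1747436523438, 429.84613037109375), 32.80131530761719) [0.51039653 0.43091675 0.00422661] [0.00292479 0.00729493]
cap_nut_center 0.68 [319.2, 208.9] ((514.4207763671875, 431.4521179199219), 11.498773574829102) [0.51035769 0.43211812 0.01934012] [0.00696722 0.02346979]
60 -0.03 -0.44 -0.66 0.01 0.01 0.30; 60 -0.08 -1.08 -1.63 0.02 0.01 0.75; 60 -0.14 -1.79 -2.70 0.03 0.02 1.24; 60 -0.19 -2.43 -3.68 0.03 0.03 1.69; 60 -0.22 -2.86 -4.33 0.04 0.03 1.99
--
60 -0.26 -1.12 -0.24 0.00 0.00 0.30; 60 -0.51 -2.23 -0.48 0.00 0.00 0.60; 60 -0.77 -3.35 -0.72 0.00 0.00 0.90; 60 -1.02 -4.47 -0.96 0.00 0.00 1.20; 60 -1.28 -5.58 -1.20 0.00 0.00 1.50
60 -0.40 -1.07 -0.24 0.00 0.00 0.30; 60 -0.80 -2.15 -0.48 0.00 0.00 0.60; 60 -1.20 -3.22 -0.72 0.00 0.00 0.90; 60 -1.60 -4.29 -0.96 0.00 0.00 1.20; 60 -2.00 -5.37 -1.20 0.00 0.00 1.50
--
60 -0.99 -0.37 0.16 0.00 0.00 0.70; 60 -1.98 -0.74 0.32 0.00 0.00 1.40; 60 -2.97 -1.11 0.48 0.00 0.00 2.10; 60 -3.96 -1.48 0.64 0.00 0.00 2.80; 60 -4.95 -1.85 0.80 0.00 0.00 3.50
60 -1.06 -0.06 0.16 0.00 0.00 0.70; 60 -2.11 -0.11 0.32 0.00 0.00 1.40; 60 -3.17 -0.17 0.48 0.00 0.00 2.10; 60 -4.22 -0.22 0.64 0.00 0.00 2.80; 60 -5.28 -0.28 0.80 0.00 0.00 3.50
--
60 -0.34 0.04 0.73 0.00 0.00 0.30; 60 -0.84 0.10 1.80 0.00 0.00 0.75; 60 -1.39 0.17 3.00 0.00 0.00 1.25; 60 -1.89 0.23 4.07 0.00 0.00 1.70; 60 -2.23 0.27 4.80 0.00 0.00 2.00
--
60 0.00 0.00 0.53 0.00 0.00 0.00; 60 0.00 0.00 1.31 0.00 0.00 0.00; 60 0.00 0.00 2.17 0.00 0.00 0.00; 60 0.00 0.00 2.95 0.00 0.00 0.00; 60 0.00 0.00 3.48 0.00 0.00 0.00
--
```

View pics/v5.png

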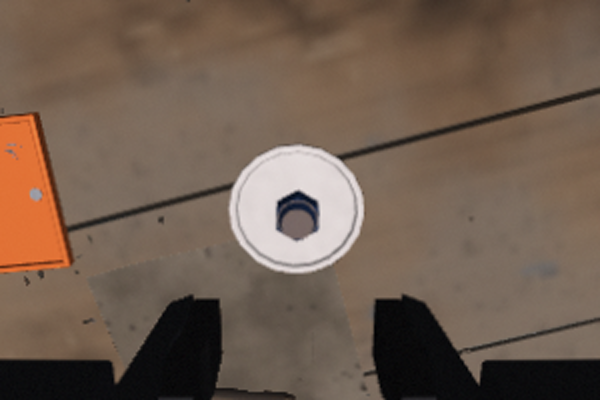

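Emit:
send_rows:
  plan: "60 -0.03 -0.44 -0.66 0 0 0.3; 60 -0.08 -1.08 -1.63 0 0 0.75; 60 -0.14 -1.79 -2.7 0 0 1.24; 60 -0.19 -2.43 -3.68 0 0 1.69; 60 -0.22 -2.86 -4.33 0 0 2"

```text
t: 11.95
tcp_pos: [0.4995, 0.3587, 0.219]
tool_rot: [[-0.905, 0.426, 0.001], [0.426, 0.905, 0.0], [-0.001, 0.0, -1.0]]
contact_force: [0.3, -0.5, 0.1]
grip_width: 0.677
```

Emit:
send_rows:
  plan: "60 -0.26 -1.12 -0.24 0 0 0.3; 60 -0.51 -2.23 -0.48 0 0 0.6; 60 -0.77 -3.35 -0.72 0 0 0.9; 60 -1.02 -4.47 -0.96 0 0 1.2; 60 -1.28 -5.58 -1.2 0 0 1.5"

```text
t: 12.37
tcp_pos: [0.4687, 0.2187, 0.2468]
tool_rot: [[-0.842, 0.539, -0.002], [0.539, 0.842, -0.0], [0.001, -0.001, -1.0]]
contact_force: [2.0, 0.0, 0.2]
grip_width: 0.68
```

Emit:
send_rows:
  plan: "60 -0.40 -1.07 -0.24 0 0 0.3; 60 -0.80 -2.15 -0.48 0 0 0.6; 60 -1.20 -3.22 -0.72 0 0 0.9; 60 -1.60 -4.29 -0.96 0 0 1.2; 60 -2.00 -5.37 -1.20 0 0 1.5"

```text
t: 12.78
tcp_pos: [0.4387, 0.0788, 0.277]
tool_rot: [[-0.765, 0.644, -0.002], [0.644, 0.765, 0.0], [0.001, -0.001, -1.0]]
contact_force: [0.9, 0.0, 0.1]
grip_width: 0.679
```

Emit:
send_rows:
  plan: "60 -0.99 -0.37 0.16 0 0 0.7; 60 -1.98 -0.74 0.32 0 0 1.4; 60 -2.97 -1.11 0.48 0 0 2.1; 60 -3.96 -1.48 0.64 0 0 2.8; 60 -4.95 -1.85 0.80 0 0 3.5"

```text
t: 13.2
tcp_pos: [0.5046, -0.0363, 0.2565]
tool_rot: [[-0.534, 0.846, -0.002], [0.846, 0.534, 0.001], [0.001, -0.001, -1.0]]
contact_force: [0.3, 0.4, 0.3]
grip_width: 0.686
```

Emit:
send_rows:
  plan: "60 -1.06 -0.06 0.16 0 0 0.7; 60 -2.11 -0.11 0.32 0 0 1.4; 60 -3.17 -0.17 0.48 0 0 2.1; 60 -4.22 -0.22 0.64 0 0 2.8; 60 -5.28 -0.28 0.80 0 0 3.5"

```text
t: 13.62
tcp_pos: [0.5696, -0.1513, 0.2362]
tool_rot: [[-0.255, 0.967, -0.002], [0.967, 0.255, 0.001], [0.001, -0.002, -1.0]]
contact_force: [0.6, 0.1, 0.8]
grip_width: 0.679
```

Emit:
send_rows:
  plan: "60 -0.34 0.04 0.73 0 0 0.3; 60 -0.84 0.10 1.80 0 0 0.75; 60 -1.39 0.17 3.00 0 0 1.25; 60 -1.89 0.23 4.07 0 0 1.7; 60 -2.23 0.27 4.80 0 0 2"

```text
t: 14.03
tcp_pos: [0.5894, -0.2028, 0.1137]
tool_rot: [[-0.084, 0.996, -0.004], [0.996, 0.084, 0.002], [0.003, -0.004, -1.0]]
contact_force: [1.0, 0.1, -0.0]
grip_width: 0.68
```

```bash
cat > look.py <<'E'
import sys; from h import *
s=ctrl.state();print(np.round(s['tcp_pos'],4),np.degrees(np.arctan2(*s['tool_rot'][1::-1,1])),np.round(s['contact_force'],1),s['grip_width'])
p,im,d=snap('wrist'); save(im,'last.png')
for q in sys.argv[1:]:
  for r in ctrl.outline_of('wrist',q)[:1]:
    c=cloud(p,d,r['pixels']);m=abs(c[:,2]-np.percentile(c[:,2],70))<.004;k=(c[m][:,:2]*1000).astype(np.float32);print(q,round(r['score'],2),np.round(r['centre']),cv2.minEnclosingCircle(k),cv2.minAreaRect(k),np.round(np.median(c,0),4),np.round(np.percentile(c[:,2],[5,70,95]),4))
E
python3 look.py spacer_center parallel_center plate_center
```

```text
[ 0.5894 -0.2028  0.1137] 4.803005634090297 [ 1.   0.1 -0. ] 0.6804741743874568
spacer_center 0.61 [317. 226.] ((591.3413696289062, -202.4703369140625), 19.10375213623047) ((591.4949340820312, -202.3572998046875), (37.22337341308594, 37.352027893066406), 3.910508632659912) [ 0.5905 -0.2018  0.0395] [0.0283 0.0399 0.0407]
parallel_center 0.9 [320. 248.] ((592.9105834960938, -229.57191467285156), 51.00588607788086) ((593.2703857421875, -229.65762329101562), (23.830575942993164, 100.35684967041016), 4.645267963409424) [ 0.5933 -0.2364  0.0277] [0.0226 0.0281 0.0288]
plate_center 0.22 [326. 228.] ((591.3413696289062, -202.4703369140625), 19.10375213623047) ((591.4949340820312, -202.3572998046875), (37.22337341308594, 37.352027893066406), 3.910508632659912) [ 0.592  -0.2019  0.0394] [0.0271 0.0399 0.0407]
```

```bash
python3 go.py 60 0.5914 -0.2024 0.06 5 0.5914 -0.2024 0.033 5
```

```text
60 0 0.01 0.35 0 0 0; 60 -0.01 0.02 0.87 0 0 0; 60 -0.01 0.03 1.44 -0.01 0 0; 60 -0.01 0.04 1.95 -0.01 -0.01 0; 60 -0.02 0.05 2.30 -0.01 -0.01 0
--
60 0.00 0.00 0.16 0.00 0.00 0.00; 60 0.00 0.00 0.41 0.00 0.00 0.00; 60 0.00 0.00 0.67 0.00 0.00 0.00; 60 0.00 0.00 0.92 0.00 0.00 0.00; 60 0.00 0.00 1.08 0.00 0.00 0.00
--
```

Emit:
send_rows:
  plan: "60 0 0.01 0.3 0 0 0; 60 0 0.02 0.8 0 0 0; 60 0 0.03 1.4 0 0 0; 60 0 0.03 1.9 0 0 0; 60 0 0.03 2.1 0 0 0"

```text
t: 14.65
tcp_pos: [0.5908, -0.2016, 0.0644]
tool_rot: [[-0.087, 0.996, -0.001], [0.996, 0.087, 0.0], [0.0, -0.0, -1.0]]
contact_force: [0.7, 0.4, -1.0]
grip_width: 0.683
```

Emit:
send_rows:
  plan: "60 0 0 0.1 0 0 0; 60 0 0 0.3 0 0 0; 60 0 0 0.5 0 0 0; 60 0 0 0.6 0 0 0; 60 0 0 0.6 0 0 0"

```text
t: 15.07
tcp_pos: [0.591, -0.2022, 0.0497]
tool_rot: [[-0.086, 0.996, -0.0], [0.996, 0.086, 0.0], [0.0, -0.0, -1.0]]
contact_force: [-0.7, -0.4, 0.4]
grip_width: 0.681
```

Now down 16.5 mm, close, lift.

Emit:
send_rows:
  plan: "60 0 0.02 0.2 0 0 0; 60 0 0.02 0.4 0 0 0; 60 0 0.02 0.6 0 0 0; 60 0 0.02 0.66 0 0 0; 60 0 0.02 0.66 0 0 0"

```text
t: 15.48
tcp_pos: [0.5913, -0.2022, 0.0328]
tool_rot: [[-0.086, 0.996, -0.001], [0.996, 0.086, 0.001], [0.001, -0.001, -1.0]]
contact_force: [0.1, -0.4, 0.3]
grip_width: 0.678
```

Emit:
send_rows:
  plan: "30 0 0 0 0 0 0; 30 0 0 0 0 0 0; 30 0 0 0 0 0 0; 30 0 0 0 0 0 0; 30 0 0 0 0 0 0"
  newtons: 20

```text
t: 15.9
tcp_pos: [0.5917, -0.2024, 0.0337]
tool_rot: [[-0.086, 0.996, 0.0], [0.996, 0.086, -0.0], [-0.0, 0.0, -1.0]]
contact_force: [-0.5, -0.2, 0.4]
grip_width: 0.41
```

Emit:
send_rows:
  plan: "30 0 0 0 0 0 0; 30 0 0 0 0 0 0; 30 0 0 0 0 0 0; 30 0 0 0 0 0 0; 30 0 0 0 0 0 0"

```text
t: 16.32
tcp_pos: [0.5917, -0.2023, 0.0337]
tool_rot: [[-0.086, 0.996, 0.0], [0.996, 0.086, -0.0], [-0.0, 0.0, -1.0]]
contact_force: [-0.2, 0.7, 2.0]
grip_width: 0.416
```

Emit:
send_rows:
  plan: "30 0 0 -0.1 0 0 0; 30 0 0 -0.5 0 0 0; 30 0 0 -1.2 0 0 0; 30 0 0 -2.0 0 0 0; 30 0 0 -2.8 0 0 0"

```text
t: 16.73
tcp_pos: [0.5914, -0.2022, 0.1048]
tool_rot: [[-0.086, 0.996, -0.0], [0.996, 0.086, 0.0], [0.0, -0.0, -1.0]]
contact_force: [-0.7, 0.4, -0.1]
grip_width: 0.412
```

```bash
python3 look.py spacer_center dish_yellow; python3 go.py 30 0.578 -0.31 0.13 10 0.578 -0.3915 0.06 15; python3 -c "
import cv2;i=cv2.imread('pics/last.png');cv2.imwrite('pics/v6.png',i)"
```

```text
[ 0.5914 -0.2022  0.1048] 4.952875430121768 [-0.7  0.4 -0.1] 0.4120092362332842
spacer_center 0.85 [321. 278.] ((592.471923828125, -202.66656494140625), 19.559057235717773) ((592.0889282226562, -202.49024963378906), (36.679962158203125, 38.513004302978516), 3.988638401031494) [ 0.5919 -0.2014  0.1105] [0.1012 0.1109 0.1116]
dish_yellow 0.7 [292. 363.] ((578.5616455078125, -390.4750671386719), 31.373085021972656) ((578.2551879882812, -385.7173156738281), (60.956260681152344, 52.8867301940918), 5.203861713409424) [ 0.5786 -0.3875  0.0038] [0.0026 0.0043 0.0068]
30 -0.64 -0.14 -0.15 0.00 0.00 -0.15; 30 -1.59 -0.35 -0.37 0.01 0.01 -0.38; 30 -2.64 -0.58 -0.62 0.02 0.01 -0.63; 30 -3.59 -0.79 -0.84 0.02 0.02 -0.86; 30 -4.24 -0.93 -0.99 0.03 0.02 -1.01
--
30 -0.49 -0.09 0.43 0.00 0.00 -0.15; 30 -1.21 -0.21 1.05 0.00 0.00 -0.38; 30 -2.00 -0.35 1.75 0.00 0.00 -0.62; 30 -2.72 -0.48 2.37 0.00 0.00 -0.85; 30 -3.21 -0.57 2.80 0.00 0.00 -1.00
--
```

View pics/v6.png

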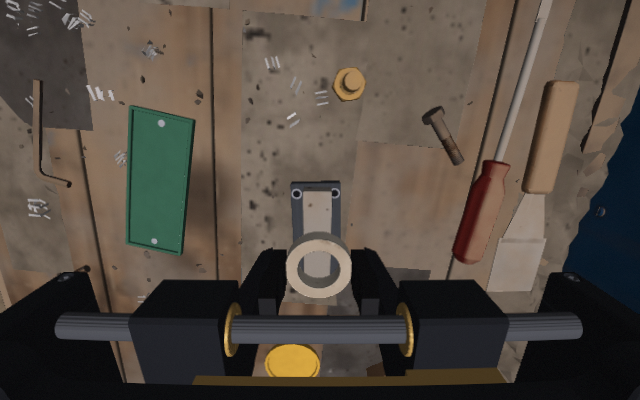

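Emit:
send_rows:
  plan: "30 -0.64 -0.14 -0.15 0 0 -0.15; 30 -1.59 -0.35 -0.37 0 0 -0.38; 30 -2.64 -0.58 -0.62 0 0 -0.63; 30 -3.59 -0.79 -0.84 0 0 -0.86; 30 -4.24 -0.93 -0.99 0 0 -1"

```text
t: 17.3
tcp_pos: [0.5768, -0.3118, 0.1274]
tool_rot: [[-0.173, 0.985, -0.001], [0.985, 0.173, 0.001], [0.001, -0.001, -1.0]]
contact_force: [-0.5, 0.2, -0.2]
grip_width: 0.415
```

Emit:
send_rows:
  plan: "30 -0.49 -0.09 0.43 0 0 -0.15; 30 -1.21 -0.21 1.05 0 0 -0.38; 30 -2.00 -0.35 1.75 0 0 -0.62; 30 -2.72 -0.48 2.37 0 0 -0.85; 30 -3.21 -0.55 2.80 0 0 -1"

```text
t: 17.72
tcp_pos: [0.5767, -0.3923, 0.055]
tool_rot: [[-0.258, 0.966, -0.003], [0.966, 0.258, 0.003], [0.003, -0.002, -1.0]]
contact_force: [-0.4, -1.0, -0.4]
grip_width: 0.414
```

Emit:
send_rows:
  plan: "30 0 0 0.3 0 0 0; 30 0 0 0.7 0 0 0; 30 0 0 1.1 0 0 0; 30 0 0 1.4 0 0 0; 30 0 0 1.5 0 0 0"

```text
t: 18.13
tcp_pos: [0.5777, -0.39, 0.0193]
tool_rot: [[-0.259, 0.966, -0.002], [0.966, 0.259, 0.002], [0.002, -0.001, -1.0]]
contact_force: [0.2, 0.6, -0.8]
grip_width: 0.413
```

Emit:
send_rows:
  plan: "30 0 0 0 0 0 0; 30 0 0 0 0 0 0; 30 0 0 0 0 0 0; 30 0 0 0 0 0 0; 30 0 0 0 0 0 0"

```text
t: 18.55
tcp_pos: [0.5781, -0.3914, 0.0213]
tool_rot: [[-0.258, 0.966, 0.001], [0.966, 0.258, -0.001], [-0.001, 0.0, -1.0]]
contact_force: [-0.0, 0.7, -1.5]
grip_width: 0.414
```

Emit:
send_rows:
  plan: "30 0 0 0.1 0 0 0; 30 0 0 0.2 0 0 0; 30 0 0 0.3 0 0 0; 30 0 0 0.4 0 0 0; 30 0 0 0.42 0 0 0"

```text
t: 18.97
tcp_pos: [0.5778, -0.3912, 0.0097]
tool_rot: [[-0.258, 0.966, -0.0], [0.966, 0.258, 0.0], [0.001, -0.0, -1.0]]
contact_force: [0.3, -0.3, 1.1]
grip_width: 0.413
```

Emit:
send_rows:
  plan: "52 0 0 0 0 0 0; 52 0 0 0 0 0 0; 52 0 0 0 0 0 0; 52 0 0 0 0 0 0; 52 0 0 0 0 0 0"

```text
t: 19.38
tcp_pos: [0.5779, -0.3914, 0.0104]
tool_rot: [[-0.258, 0.966, 0.0], [0.966, 0.258, -0.0], [-0.0, 0.0, -1.0]]
contact_force: [-0.4, 0.6, -0.4]
grip_width: 0.593
```

Emit:
send_rows:
  plan: "60 0 0 -0.4 0 0 0; 60 0 0 -1.2 0 0 0; 60 0 0 -2.2 0 0 0; 60 0 0 -3.2 0 0 0; 60 0 0 -4 0 0 0"

```text
t: 19.8
tcp_pos: [0.5782, -0.3916, 0.1132]
tool_rot: [[-0.258, 0.966, 0.002], [0.966, 0.258, -0.002], [-0.002, 0.001, -1.0]]
contact_force: [0.3, 0.2, -0.2]
grip_width: 0.684
```

```bash
python3 look.py spacer_center dish_yellow parallel_center; python3 go.py 50 0.593 -0.24 0.11 5 
```

```text
[ 0.5782 -0.3916  0.1132] 14.952914203493167 [ 0.3  0.2 -0.2] 0.6836731013216145
spacer_center 0.57 [317. 218.] ((578.6918334960938, -391.2519226074219), 19.101316452026367) ((578.5257568359375, -391.15740966796875), (36.377864837646484, 37.83137512207031), 16.26252555847168) [ 0.5781 -0.39    0.0155] [0.0068 0.0159 0.0167]
dish_yellow 0.61 [316. 204.] ((578.4874877929688, -390.8883361816406), 31.46722984313965) ((578.652099609375, -390.7210693359375), (61.74768829345703, 61.096435546875), 61.39429473876953) [ 0.578  -0.3888  0.0042] [0.0028 0.0054 0.0072]
parallel_center 0.58 [387.  44.] ((594.6619262695312, -251.00607299804688), 31.284229278564453) ((594.4849853515625, -251.0908660888672), (24.634702682495117, 58.83460235595703), 4.761833190917969) [ 0.5939 -0.2514  0.028 ] [0.0195 0.0284 0.0292]
50 0.86 0.33 0.00 0.00 0.00 0.30; 50 2.14 0.81 0.01 0.00 0.00 0.75; 50 3.55 1.34 0.01 0.00 0.00 1.24; 50 4.82 1.82 0.01 0.00 0.00 1.69; 50 5.69 2.15 0.01 0.00 0.00 1.99
--
```

```bash
python3 go.py 50 0.593 -0.2297 0.09 4.7 0.593 -0.2297 0.04 4.7 
```

```text
50 0.92 0.34 0.12 0.00 0.00 0.31; 50 2.29 0.85 0.31 0.00 0.00 0.77; 50 3.80 1.41 0.51 0.00 0.00 1.28; 50 5.16 1.91 0.69 0.00 0.00 1.74; 50 6.08 2.25 0.81 0.00 0.00 2.05
--
50 0.00 0.00 0.30 0.00 0.00 0.00; 50 0.00 0.00 0.75 0.00 0.00 0.00; 50 0.00 0.00 1.25 0.00 0.00 0.00; 50 0.00 0.00 1.70 0.00 0.00 0.00; 50 0.00 0.00 2.00 0.00 0.00 0.00
--
```

Emit:
send_rows:
  plan: "50 0.92 0.34 0.12 0 0 0.31; 50 2.29 0.85 0.31 0 0 0.77; 50 3.80 1.41 0.51 0 0 1.28; 50 5.16 1.91 0.69 0 0 1.74; 50 6.08 2.25 0.81 0 0 2.05"

```text
t: 20.42
tcp_pos: [0.5921, -0.2263, 0.088]
tool_rot: [[-0.081, 0.997, -0.003], [0.997, 0.081, 0.003], [0.003, -0.003, -1.0]]
contact_force: [0.5, -0.2, 0.3]
grip_width: 0.566
```

Emit:
send_rows:
  plan: "50 0 0 0.3 0 0 0; 50 0 0 0.75 0 0 0; 50 0 0 1.25 0 0 0; 50 0 0 1.6 0 0 0; 50 0 0 1.6 0 0 0"

```text
t: 20.83
tcp_pos: [0.5917, -0.2305, 0.0468]
tool_rot: [[-0.081, 0.997, -0.004], [0.997, 0.081, 0.002], [0.003, -0.004, -1.0]]
contact_force: [0.2, 0.2, 0.6]
grip_width: 0.567
```

```bash
python3 look.py parallel_center plate_center tray_green; python3 go.py 50 0.593 -0.2297 0.017 4.7 
```

```text
[ 0.5917 -0.2305  0.0468] 4.6404041573580805 [0.2 0.2 0.6] 0.5671070302790151
parallel_center 0.85 [321. 239.] ((592.8941040039062, -230.2032012939453), 51.345176696777344) ((593.1071166992188, -230.29733276367188), (24.06987953186035, 101.11248016357422), 4.591788291931152) [ 0.5926 -0.2217  0.0278] [0.0267 0.0281 0.0288]
plate_center 0.84 [299. 221.] ((592.896728515625, -231.91873168945312), 58.29575729370117) ((592.9993896484375, -232.07861328125), (44.17813491821289, 110.22798156738281), 6.026327133178711) [ 0.583  -0.2194  0.0118] [0.0104 0.0121 0.0128]
50 0.01 0 0.20 0.00 0.00 0; 50 0.02 0 0.50 0.00 0.00 0; 50 0.02 0 0.83 0.00 0.00 0; 50 0.03 0 1.13 0.01 0.00 -0.01; 50 0.04 0 1.33 0.01 0.01 -0.01
--
```

Emit:
send_rows:
  plan: "50 0 0 0.2 0 0 0; 50 0 0 0.5 0 0 0; 50 0 0 0.8 0 0 0; 50 0 0 1.0 0 0 0; 50 0 0 1.05 0 0 0"

```text
t: 21.45
tcp_pos: [0.5925, -0.2296, 0.0223]
tool_rot: [[-0.082, 0.997, -0.002], [0.997, 0.082, 0.001], [0.001, -0.002, -1.0]]
contact_force: [0.8, 0.1, 0.1]
grip_width: 0.571
```

Emit:
send_rows:
  plan: "50 0 0 0.03 0 0 0; 50 0 0 0.05 0 0 0; 50 0 0 0.05 0 0 0; 50 0 0 0.05 0 0 0; 50 0 0 0.05 0 0 0"

```text
t: 21.87
tcp_pos: [0.5931, -0.23, 0.0228]
tool_rot: [[-0.082, 0.997, 0.0], [0.997, 0.082, -0.0], [-0.0, 0.0, -1.0]]
contact_force: [-0.6, -0.5, 0.3]
grip_width: 0.568
```

Emit:
send_rows:
  plan: "50 0 0 0.1 0 0 0; 50 0 0 0.2 0 0 0; 50 0 0 0.24 0 0 0; 50 0 0 0.24 0 0 0; 50 0 0 0.24 0 0 0"

```text
t: 22.28
tcp_pos: [0.593, -0.2299, 0.0164]
tool_rot: [[-0.082, 0.997, -0.0], [0.997, 0.082, 0.0], [0.0, -0.0, -1.0]]
contact_force: [0.5, -0.5, -0.6]
grip_width: 0.567
```

Emit:
send_rows:
  plan: "18 0 0 0 0 0 0; 18 0 0 0 0 0 0; 18 0 0 0 0 0 0; 18 0 0 0 0 0 0; 18 0 0 0 0 0 0"
  newtons: 45

```text
t: 22.7
tcp_pos: [0.593, -0.23, 0.0166]
tool_rot: [[-0.082, 0.997, -0.0], [0.997, 0.082, -0.0], [-0.0, -0.0, -1.0]]
contact_force: [-0.2, 0.0, 0.7]
grip_width: 0.268
```

Emit:
send_rows:
  plan: "18 0 0 0 0 0 0; 18 0 0 0 0 0 0; 18 0 0 0 0 0 0; 18 0 0 0 0 0 0; 18 0 0 0 0 0 0"

```text
t: 23.12
tcp_pos: [0.593, -0.2299, 0.0166]
tool_rot: [[-0.082, 0.997, -0.0], [0.997, 0.082, -0.0], [-0.0, -0.0, -1.0]]
contact_force: [-0.5, 0.2, 2.1]
grip_width: 0.267
```

Emit:
send_rows:
  plan: "18 0 0 -0.1 0 0 0; 18 0 0 -0.4 0 0 0; 18 0 0 -0.9 0 0 0; 18 0 0 -1.4 0 0 0; 18 0 0 -1.8 0 0 0"

```text
t: 23.53
tcp_pos: [0.5932, -0.23, 0.0627]
tool_rot: [[-0.082, 0.997, 0.001], [0.997, 0.082, -0.0], [-0.0, 0.001, -1.0]]
contact_force: [0.3, 0.9, -2.8]
grip_width: 0.27
```

```bash
python3 look.py parallel_center plate_center tray_green; python3 -c "
import cv2;i=cv2.imread('pics/last.png');cv2.imwrite('pics/v7.png',i)"
```

```text
[ 0.5932 -0.23    0.0627] 4.709910504720043 [ 0.3  0.9 -2.8] 0.27048191420240747
parallel_center 0.96 [319. 245.] ((593.80908203125, -230.00120544433594), 51.3719482421875) ((593.8406372070312, -229.89926147460938), (24.115076065063477, 100.73432922363281), 4.793969631195068) [ 0.5925 -0.2117  0.0739] [0.0721 0.0742 0.0749]
plate_center 0.66 [312. 174.] ((590.979248046875, -211.7660675048828), 40.066139221191406) ((590.6564331054688, -211.9464569091797), (43.99645233154297, 70.0662612915039), 6.5629143714904785) [ 0.584  -0.1886  0.0118] [0.0093 0.0121 0.013 ]
tray_green 0.83 [120. 152.] ((446.4722595214844, -194.33522033691406), 69.94109344482422) ((446.0467224121094, -194.411865234375), (130.7630615234375, 55.660030364990234), 81.7011947631836) [ 0.4466 -0.1858  0.004 ] [0.0026 0.0045 0.0069]
```

View pics/v7.png

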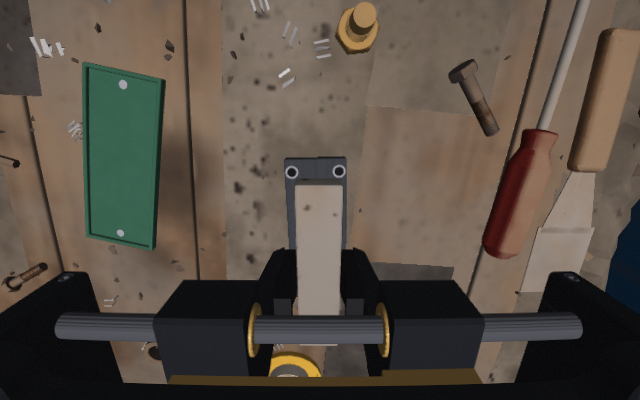

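```bash
python3 go.py 18 0.54 -0.215 0.10 0 0.446 -0.194 0.07 -8.3 0.446 -0.194 0.025 -8.3
```

```text
18 0.12 -0.31 -0.23 0 0 0.14; 18 0.29 -0.77 -0.58 0 0 0.35; 18 0.48 -1.29 -0.96 0 0 0.59; 18 0.65 -1.75 -1.31 0 0 0.80; 18 0.77 -2.06 -1.55 0 0 0.94
--
18 0.13 -0.57 0.18 0.00 0.00 0.25; 18 0.32 -1.41 0.45 0.00 0.00 0.62; 18 0.52 -2.35 0.75 0.00 0.00 1.04; 18 0.71 -3.19 1.02 0.00 0.00 1.41; 18 0.84 -3.76 1.20 0.00 0.00 1.66
--
18 0.00 0.00 0.27 0.00 0.00 0.00; 18 0.00 0.00 0.68 0.00 0.00 0.00; 18 0.00 0.00 1.12 0.00 0.00 0.00; 18 0.00 0.00 1.53 0.00 0.00 0.00; 18 0.00 0.00 1.80 0.00 0.00 0.00
--
```

Emit:
send_rows:
  plan: "18 0.12 -0.31 -0.23 0 0 0.14; 18 0.29 -0.77 -0.58 0 0 0.35; 18 0.48 -1.29 -0.96 0 0 0.59; 18 0.65 -1.75 -1.31 0 0 0.8; 18 0.77 -2.06 -1.55 0 0 0.94"

```text
t: 24.15
tcp_pos: [0.5386, -0.2144, 0.1007]
tool_rot: [[0.001, 1.0, -0.001], [1.0, -0.001, 0.0], [0.0, -0.001, -1.0]]
contact_force: [0.4, 0.2, -2.5]
grip_width: 0.264
```

Emit:
send_rows:
  plan: "18 0.13 -0.57 0.18 0 0 0.25; 18 0.32 -1.41 0.45 0 0 0.62; 18 0.52 -2.35 0.75 0 0 1.04; 18 0.71 -3.19 1.02 0 0 1.41; 18 0.84 -3.76 1.20 0 0 1.66"

```text
t: 24.57
tcp_pos: [0.4438, -0.1929, 0.0696]
tool_rot: [[0.146, 0.989, -0.002], [0.989, -0.146, 0.001], [0.001, -0.002, -1.0]]
contact_force: [0.2, 0.6, -1.3]
grip_width: 0.267
```

Emit:
send_rows:
  plan: "18 0 0 0.27 0 0 0; 18 0 0 0.68 0 0 0; 18 0 0 1.12 0 0 0; 18 0 0 1.5 0 0 0; 18 0 0 1.7 0 0 0"

```text
t: 24.98
tcp_pos: [0.4463, -0.194, 0.0267]
tool_rot: [[0.144, 0.99, -0.001], [0.99, -0.144, 0.001], [0.0, -0.001, -1.0]]
contact_force: [-0.4, -0.1, -3.2]
grip_width: 0.267
```

Emit:
send_rows:
  plan: "18 0 0 0 0 0 0; 18 0 0 0 0 0 0; 18 0 0 0 0 0 0; 18 0 0 0 0 0 0; 18 0 0 0 0 0 0"

```text
t: 25.4
tcp_pos: [0.4463, -0.1941, 0.0282]
tool_rot: [[0.144, 0.99, 0.001], [0.99, -0.144, -0.001], [-0.0, 0.001, -1.0]]
contact_force: [0.5, 0.0, -3.5]
grip_width: 0.264
```

```bash
python3 look.py parallel_center tray_green
```

```text
[ 0.4463 -0.1941  0.0282] -8.293117653068226 [ 0.5  0.  -3.5] 0.2637305408121411
parallel_center 0.91 [317. 249.] ((446.44793701171875, -193.59263610839844), 50.805233001708984) ((447.0579833984375, -193.79931640625), (99.94319152832031, 24.167125701904297), 81.67662048339844) [ 0.4493 -0.1762  0.0394] [0.0379 0.0398 0.0404]
tray_green 0.87 [312. 177.] ((446.6996765136719, -188.31626892089844), 64.0864028930664) ((446.86639404296875, -189.60435485839844), (120.64057159423828, 56.572914123535156), 81.90301513671875) [ 0.4514 -0.149   0.0041] [0.0027 0.0048 0.0073]
```

Aligned. Down 18.5 mm to z≈0.0097 and release.

Emit:
send_rows:
  plan: "18 0 0 0.2 0 0 0; 18 0 0 0.4 0 0 0; 18 0 0 0.6 0 0 0; 18 0 0 0.7 0 0 0; 18 0 0 0.74 0 0 0"

```text
t: 25.97
tcp_pos: [0.4459, -0.1938, 0.0085]
tool_rot: [[0.144, 0.99, -0.001], [0.99, -0.144, 0.001], [0.001, -0.001, -1.0]]
contact_force: [0.2, 0.1, -2.8]
grip_width: 0.265
```

Emit:
send_rows:
  plan: "40 0 0 0 0 0 0; 40 0 0 0 0 0 0; 40 0 0 0 0 0 0; 40 0 0 0 0 0 0; 40 0 0 0 0 0 0"

```text
t: 26.38
tcp_pos: [0.4463, -0.1941, 0.0095]
tool_rot: [[0.144, 0.99, 0.0], [0.99, -0.144, -0.0], [-0.0, 0.001, -1.0]]
contact_force: [-0.7, 0.0, 0.5]
grip_width: 0.451
```

Emit:
send_rows:
  plan: "60 0 0 -0.4 0 0 0; 70 0 0 -1.2 0 0 0; 70 0 0 -2.2 0 0 0; 70 0 0 -3.2 0 0 0; 70 0 0 -4 0 0 0"

```text
t: 26.8
tcp_pos: [0.4463, -0.1941, 0.1111]
tool_rot: [[0.144, 0.99, 0.001], [0.99, -0.144, -0.001], [-0.001, 0.001, -1.0]]
contact_force: [0.5, -0.7, 0.2]
grip_width: 0.786
```

```bash
python3 look.py parallel_center tray_green; python3 go.py 70 0.53 -0.215 0.10 0 0.593 -0.232 0.05 6
```

```text
[ 0.4463 -0.1941  0.1111] -8.295238146468499 [ 0.5 -0.7  0.2] 0.7862508467467777
parallel_center 0.81 [319. 206.] ((446.5292663574219, -193.65536499023438), 51.17109680175781) ((446.68695068359375, -193.7035369873047), (100.39537811279297, 24.062667846679688), 81.62582397460938) [ 0.4472 -0.1876  0.0197] [0.0137 0.02   0.0208]
tray_green 0.8 [302. 192.] ((445.8735046386719, -194.28311157226562), 69.57733917236328) ((445.8753967285156, -194.19549560546875), (129.67088317871094, 54.277122497558594), 81.5514907836914) [ 0.4466 -0.1819  0.0041] [0.0026 0.0049 0.0074]
70 -0.05 0.52 0.06 0.00 0.00 -0.25; 70 -0.13 1.29 0.16 0.01 0.01 -0.62; 70 -0.21 2.14 0.26 0.02 0.01 -1.03; 70 -0.29 2.90 0.36 0.02 0.02 -1.41; 70 -0.34 3.42 0.42 0.03 0.02 -1.66
--
70 -0.10 0.38 0.30 0.00 0.00 -0.18; 70 -0.26 0.95 0.75 0.00 0.00 -0.45; 70 -0.42 1.57 1.25 0.00 0.00 -0.75; 70 -0.58 2.14 1.70 0.00 0.00 -1.02; 70 -0.68 2.52 2.00 0.00 0.00 -1.20
--
```

Emit:
send_rows:
  plan: "70 -0.05 0.52 0.06 0 0 -0.25; 70 -0.13 1.29 0.16 0 0 -0.62; 70 -0.21 2.14 0.26 0 0 -1.03; 70 -0.29 2.90 0.36 0 0 -1.41; 70 -0.34 3.42 0.42 0 0 -1.66"

```text
t: 27.37
tcp_pos: [0.5303, -0.2148, 0.0968]
tool_rot: [[-0.002, 1.0, -0.002], [1.0, 0.002, 0.001], [0.001, -0.002, -1.0]]
contact_force: [-0.3, 0.7, 0.6]
grip_width: 0.798
```

Emit:
send_rows:
  plan: "70 -0.10 0.38 0.30 0 0 -0.18; 70 -0.26 0.95 0.75 0 0 -0.45; 70 -0.42 1.57 1.25 0 0 -0.75; 70 -0.58 2.14 1.70 0 0 -1.02; 70 -0.68 2.52 2.00 0 0 -1.2"

```text
t: 27.78
tcp_pos: [0.5926, -0.2316, 0.0459]
tool_rot: [[-0.106, 0.994, -0.003], [0.994, 0.106, 0.002], [0.002, -0.002, -1.0]]
contact_force: [0.1, 0.3, 0.8]
grip_width: 0.792
```

Emit:
send_rows:
  plan: "70 0 0 0 0 0 0; 70 0 0 0 0 0 0; 70 0 0 0 0 0 0; 70 0 0 0 0 0 0; 70 0 0 0 0 0 0"

```text
t: 28.2
tcp_pos: [0.5922, -0.2317, 0.0495]
tool_rot: [[-0.104, 0.995, 0.001], [0.995, 0.104, -0.0], [-0.001, 0.001, -1.0]]
contact_force: [0.4, 0.1, 0.5]
grip_width: 0.791
```

```bash
python3 look.py plate_center; python3 go.py 70 0.593 -0.232 0.0055 6
```

```text
[ 0.5922 -0.2317  0.0495] 5.981495428877589 [0.4 0.1 0.5] 0.7908310516268934
plate_center 0.97 [321. 225.] ((592.9883422851562, -231.7834930419922), 58.33334732055664) ((592.9346923828125, -231.9551239013672), (44.2137451171875, 110.03240203857422), 6.055154323577881) [ 0.5924 -0.2239  0.0118] [0.0107 0.0121 0.0128]
70 0 0.00 0.27 0.00 0.00 0; 70 0 0.01 0.66 0.00 0.00 0; 70 -0.01 0.02 1.09 0.00 0.00 0; 70 -0.01 0.02 1.49 0.01 0.00 0; 70 -0.01 0.02 1.75 0.01 0.01 0
--
```

Emit:
send_rows:
  plan: "70 0 0 0.27 0 0 0; 70 0 0.01 0.66 0 0 0; 70 0 0.02 1.09 0 0 0; 70 0 0.02 1.45 0 0 0; 70 0 0.02 1.55 0 0 0"

```text
t: 28.72
tcp_pos: [0.5921, -0.2312, 0.0075]
tool_rot: [[-0.105, 0.995, -0.003], [0.995, 0.105, 0.002], [0.002, -0.003, -1.0]]
contact_force: [-0.6, 0.4, -0.4]
grip_width: 0.797
```

Emit:
send_rows:
  plan: "70 0 0 0.1 0 0 0; 70 0 0 0.18 0 0 0; 70 0 0 0.18 0 0 0; 70 0 0 0.18 0 0 0; 70 0 0 0.18 0 0 0"

```text
t: 29.13
tcp_pos: [0.5932, -0.2318, 0.0059]
tool_rot: [[-0.105, 0.995, 0.001], [0.995, 0.105, -0.0], [-0.0, 0.001, -1.0]]
contact_force: [-0.4, -0.2, 0.4]
grip_width: 0.794
```

Emit:
send_rows:
  plan: "38 0 0 0 0 0 0; 38 0 0 0 0 0 0; 38 0 0 0 0 0 0; 38 0 0 0 0 0 0; 38 0 0 0 0 0 0"
  newtons: 50

```text
t: 29.55
tcp_pos: [0.5929, -0.2317, 0.0056]
tool_rot: [[-0.105, 0.995, -0.0], [0.995, 0.105, -0.0], [0.0, -0.0, -1.0]]
contact_force: [-0.0, 0.0, 0.7]
grip_width: 0.49
```

Emit:
send_rows:
  plan: "38 0 0 0 0 0 0; 38 0 0 0 0 0 0; 38 0 0 0 0 0 0; 38 0 0 0 0 0 0; 38 0 0 0 0 0 0"

```text
t: 29.97
tcp_pos: [0.5929, -0.2317, 0.0056]
tool_rot: [[-0.105, 0.995, -0.0], [0.995, 0.105, -0.0], [0.0, -0.0, -1.0]]
contact_force: [-2.1, 0.6, 1.6]
grip_width: 0.487
```

Emit:
send_rows:
  plan: "38 0 0 -0.1 0 0 0; 38 0 0 -0.4 0 0 0; 38 0 0 -0.9 0 0 0; 38 0 0 -1.4 0 0 0; 38 0 0 -1.8 0 0 0"

```text
t: 30.38
tcp_pos: [0.5931, -0.2316, 0.0514]
tool_rot: [[-0.105, 0.995, 0.0], [0.995, 0.105, 0.0], [-0.0, 0.0, -1.0]]
contact_force: [-0.2, 0.0, -4.8]
grip_width: 0.489
```

```bash
python3 look.py plate_center;  python3 go.py 38 0.565 -0.19 0.20 2 0.565 -0.19 0.28 2 0.44 0.06 0.28 -4 0.464 0.256 0.24 -9; python3 -c "
import cv2;i=cv2.imread('pics/last.png');cv2.imwrite('pics/v8.png',i)"
```

```text
[ 0.5931 -0.2316  0.0514] 6.004949045771744 [-0.2  0.  -4.8] 0.4885650168490146
plate_center 0.76 [319. 240.] ((593.6559448242188, -231.2559051513672), 57.92679214477539) ((593.8330078125, -231.99720764160156), (44.2577018737793, 110.14976501464844), 5.961801528930664) [ 0.5921 -0.2131  0.0577] [0.0565 0.058  0.0587]
38 0.27 -0.14 -0.90 0.00 0.00 0.12; 38 0.67 -0.36 -2.22 0.01 0.01 0.30; 38 1.11 -0.59 -3.69 0.02 0.01 0.50; 38 1.51 -0.81 -5.02 0.03 0.02 0.68; 38 1.78 -0.95 -5.91 0.03 0.02 0.80
--
38 0.00 0.00 -0.49 0.00 0.00 0.00; 38 0.00 0.00 -1.20 0.00 0.00 0.00; 38 0.00 0.00 -2.00 0.00 0.00 0.00; 38 0.00 0.00 -2.71 0.00 0.00 0.00; 38 0.00 0.00 -3.20 0.00 0.00 0.00
--
38 1.02 -0.46 0.00 0.00 0.00 0.12; 38 2.03 -0.93 0.00 0.00 0.00 0.24; 38 3.05 -1.39 0.00 0.00 0.00 0.36; 38 4.07 -1.86 0.00 0.00 0.00 0.48; 38 5.08 -2.32 0.00 0.00 0.00 0.60
38 0.99 -0.52 0.00 0.00 0.00 0.12; 38 1.98 -1.03 0.00 0.00 0.00 0.24; 38 2.97 -1.55 0.00 0.00 0.00 0.36; 38 3.96 -2.07 0.00 0.00 0.00 0.48; 38 4.96 -2.59 0.00 0.00 0.00 0.60
--
38 0.79 0.04 0.16 0.00 0.00 0.10; 38 1.58 0.08 0.32 0.00 0.00 0.20; 38 2.37 0.12 0.48 0.00 0.00 0.30; 38 3.16 0.16 0.64 0.00 0.00 0.40; 38 3.94 0.21 0.80 0.00 0.00 0.50
38 0.79 0.01 0.16 0.00 0.00 0.10; 38 1.58 0.01 0.32 0.00 0.00 0.20; 38 2.37 0.02 0.48 0.00 0.00 0.30; 38 3.16 0.03 0.64 0.00 0.00 0.40; 38 3.95 0.03 0.80 0.00 0.00 0.50
--
```

View pics/v8.png

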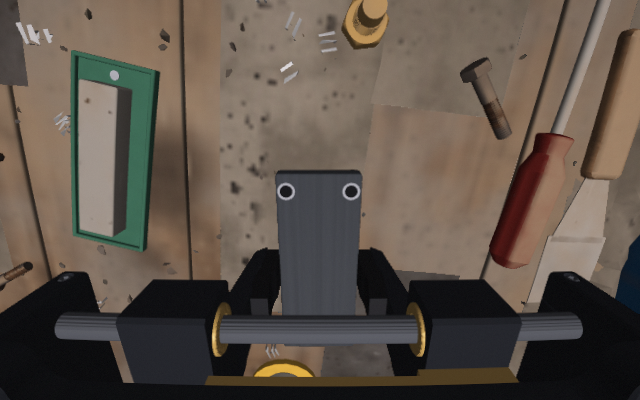

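Emit:
send_rows:
  plan: "38 0.27 -0.14 -0.90 0 0 0.12; 38 0.67 -0.36 -2.22 0 0 0.3; 38 1.11 -0.59 -3.69 0 0 0.5; 38 1.51 -0.81 -5.02 0 0 0.68; 38 1.78 -0.95 -5.91 0 0 0.8"

```text
t: 30.9
tcp_pos: [0.5645, -0.1892, 0.201]
tool_rot: [[-0.035, 0.999, 0.002], [0.999, 0.035, -0.001], [-0.001, 0.002, -1.0]]
contact_force: [0.5, 0.9, -4.6]
grip_width: 0.487
```

Emit:
send_rows:
  plan: "38 0 0 -0.49 0 0 0; 38 0 0 -1.20 0 0 0; 38 0 0 -2.00 0 0 0; 38 0 0 -2.71 0 0 0; 38 0 0 -3.20 0 0 0"

```text
t: 31.32
tcp_pos: [0.5648, -0.1898, 0.2793]
tool_rot: [[-0.035, 0.999, 0.001], [0.999, 0.035, -0.0], [-0.0, 0.001, -1.0]]
contact_force: [0.2, 0.2, -5.0]
grip_width: 0.488
```

Emit:
send_rows:
  plan: "38 1.02 -0.46 0 0 0 0.12; 38 2.03 -0.93 0 0 0 0.24; 38 3.05 -1.39 0 0 0 0.36; 38 4.07 -1.86 0 0 0 0.48; 38 5.08 -2.32 0 0 0 0.6"

```text
t: 31.73
tcp_pos: [0.5013, -0.0638, 0.2775]
tool_rot: [[0.018, 1.0, -0.001], [1.0, -0.018, 0.001], [0.001, -0.001, -1.0]]
contact_force: [0.1, -0.4, -3.5]
grip_width: 0.49
```

Emit:
send_rows:
  plan: "38 0.99 -0.52 0 0 0 0.12; 38 1.98 -1.03 0 0 0 0.24; 38 2.97 -1.55 0 0 0 0.36; 38 3.96 -2.07 0 0 0 0.48; 38 4.96 -2.59 0 0 0 0.6"

```text
t: 32.15
tcp_pos: [0.4387, 0.0612, 0.2777]
tool_rot: [[0.07, 0.998, -0.001], [0.998, -0.07, 0.0], [0.0, -0.001, -1.0]]
contact_force: [0.2, 0.7, -4.8]
grip_width: 0.489
```

Emit:
send_rows:
  plan: "38 0.79 0.04 0.16 0 0 0.1; 38 1.58 0.08 0.32 0 0 0.2; 38 2.37 0.12 0.48 0 0 0.3; 38 3.16 0.16 0.64 0 0 0.4; 38 3.94 0.21 0.80 0 0 0.5"

```text
t: 32.57
tcp_pos: [0.4515, 0.1591, 0.2575]
tool_rot: [[0.113, 0.994, -0.001], [0.994, -0.113, -0.0], [-0.0, -0.001, -1.0]]
contact_force: [0.5, -0.3, -5.0]
grip_width: 0.489
```

Emit:
send_rows:
  plan: "38 0.79 0.01 0.16 0 0 0.1; 38 1.58 0.01 0.32 0 0 0.2; 38 2.37 0.02 0.48 0 0 0.3; 38 3.16 0.03 0.64 0 0 0.4; 38 3.95 0.03 0.80 0 0 0.5"

```text
t: 32.98
tcp_pos: [0.4635, 0.257, 0.2373]
tool_rot: [[0.157, 0.988, -0.001], [0.988, -0.157, -0.0], [-0.0, -0.001, -1.0]]
contact_force: [-0.2, 0.4, -4.2]
grip_width: 0.49
```

```bash
python3 look.py plate_center tray_orange; python3 - <<'E'
from h import *
T=np.load('top0.npz');d=T['d'];c=cloud(T,d,np.ones_like(d,bool))
S=np.load('scene0.npz');c=np.r_[c,cloud(S,S['d'],np.ones_like(d,bool))]
m=(c[:,2]>.05)&(c[:,2]<.4)&(c[:,0]>.33)&(c[:,0]<.65)&(c[:,1]>.1)&(c[:,1]<.36);c=c[m]
for y in np.arange(.1,.36,.02): print(round(y,2),[int(1000*max([0]+list(c[(abs(c[:,1]-y-.01)<.01)&(abs(c[:,0]-x-.01)<.01)][:,2]))) for x in np.arange(.34,.66,.02)])
E
```

```text
[0.4635 0.257  0.2373] -9.017308352187346 [-0.2  0.4 -4.2] 0.49012553173166495
plate_center 0.59 [320. 238.] ((465.97235107421875, 268.696044921875), 47.42233657836914) ((465.9505920410156, 268.3481140136719), (86.48348999023438, 44.18768310546875), 80.91944885253906) [0.4667 0.2759 0.2436] [0.2424 0.2439 0.2446]
tray_orange 0.71 [315. 144.] ((471.35052490234375, 294.93341064453125), 45.73585510253906) ((471.11297607421875, 295.2274169921875), (57.41783905029297, 74.4066390991211), 81.03455352783203) [0.4714 0.2964 0.0041] [0.0026 0.0047 0.0071]
0.1 [146, 142, 142, 127, 96, 99, 97, 0, 0, 0, 158, 186, 189, 0, 0, 0]
0.12 [140, 141, 141, 0, 0, 0, 0, 0, 0, 0, 159, 196, 198, 196, 0, 0]
0.14 [0, 0, 0, 0, 0, 0, 0, 0, 0, 0, 154, 194, 200, 200, 0, 0]
0.16 [0, 0, 0, 0, 0, 0, 0, 0, 0, 0, 151, 157, 199, 195, 191, 0]
0.18 [0, 0, 0, 0, 0, 0, 0, 0, 0, 0, 150, 152, 190, 191, 188, 0]
0.2 [0, 0, 0, 0, 0, 0, 0, 0, 0, 0, 0, 0, 0, 184, 183, 183]
0.22 [0, 0, 0, 0, 0, 0, 0, 0, 0, 0, 0, 0, 0, 183, 229, 228]
0.24 [0, 0, 0, 0, 0, 0, 0, 0, 0, 0, 0, 0, 0, 180, 181, 178]
0.26 [0, 0, 0, 0, 0, 0, 0, 0, 0, 0, 0, 0, 0, 0, 173, 175]
0.28 [0, 0, 0, 0, 0, 0, 0, 0, 0, 0, 0, 0, 0, 0, 170, 176]
0.3 [0, 0, 0, 0, 0, 0, 0, 0, 0, 0, 0, 0, 0, 0, 0, 170]
0.32 [0, 0, 0, 0, 0, 0, 0, 0, 0, 0, 0, 0, 0, 0, 0, 0]
0.34 [0, 0, 0, 0, 0, 0, 0, 0, 0, 0, 0, 0, 0, 0, 0, 0]
```

```bash
python3 go.py 38 0.463 0.2585 0.21 -3 0.463 0.2585 0.06 -3 0.463 0.2585 0.025 -3
```

```text
38 0.01 0 0.17 0 0.00 -0.18; 38 0.03 -0.01 0.41 -0.01 0.00 -0.44; 38 0.04 -0.01 0.68 -0.01 0.01 -0.73; 38 0.06 -0.02 0.92 -0.02 0.01 -1.00; 38 0.07 -0.02 1.09 -0.02 0.01 -1.18
--
38 0.00 0.00 0.91 0.00 0.00 0.00; 38 0.00 0.00 2.26 0.00 0.00 0.00; 38 0.00 0.00 3.74 0.00 0.00 0.00; 38 0.00 0.00 5.09 0.00 0.00 0.00; 38 0.00 0.00 6.00 0.00 0.00 0.00
--
38 0.00 0.00 0.21 0.00 0.00 0.00; 38 0.00 0.00 0.53 0.00 0.00 0.00; 38 0.00 0.00 0.87 0.00 0.00 0.00; 38 0.00 0.00 1.19 0.00 0.00 0.00; 38 0.00 0.00 1.40 0.00 0.00 0.00
--
```

Emit:
send_rows:
  plan: "38 0.01 0 0.17 0 0 -0.18; 38 0.03 -0.01 0.41 0 0 -0.44; 38 0.04 -0.01 0.68 0 0 -0.73; 38 0.06 -0.02 0.92 0 0 -1; 38 0.07 -0.02 1.09 0 0 -1.18"

```text
t: 33.55
tcp_pos: [0.4633, 0.2574, 0.21]
tool_rot: [[0.052, 0.999, -0.001], [0.999, -0.052, -0.0], [-0.0, -0.001, -1.0]]
contact_force: [-1.1, 0.4, -4.3]
grip_width: 0.49
```

Emit:
send_rows:
  plan: "38 0 0 0.9 0 0 0; 38 0 0 2.2 0 0 0; 38 0 0 3.5 0 0 0; 38 0 0 4.8 0 0 0; 38 0 0 5.7 0 0 0"

```text
t: 33.97
tcp_pos: [0.4626, 0.2573, 0.0658]
tool_rot: [[0.053, 0.999, -0.003], [0.999, -0.053, -0.001], [-0.001, -0.002, -1.0]]
contact_force: [0.0, 0.0, -5.5]
grip_width: 0.489
```

Emit:
send_rows:
  plan: "38 0 0 0.3 0 0 0; 38 0 0 0.6 0 0 0; 38 0 0 0.9 0 0 0; 38 0 0 1.2 0 0 0; 38 0 0 1.3 0 0 0"

```text
t: 34.38
tcp_pos: [0.4637, 0.2578, 0.0358]
tool_rot: [[0.054, 0.999, 0.0], [0.999, -0.054, 0.0], [0.0, 0.0, -1.0]]
contact_force: [-0.5, -0.0, -3.9]
grip_width: 0.487
```

Emit:
send_rows:
  plan: "38 0 0 0 0 0 0; 38 0 0 0 0 0 0; 38 0 0 0 0 0 0; 38 0 0 0 0 0 0; 38 0 0 0 0 0 0"

```text
t: 34.8
tcp_pos: [0.4637, 0.2579, 0.0364]
tool_rot: [[0.054, 0.999, 0.001], [0.999, -0.054, 0.0], [0.0, 0.001, -1.0]]
contact_force: [1.2, -0.7, -5.1]
grip_width: 0.486
```

```bash
python3 look.py plate_center tray_orange; python3 go.py 38  0.463 0.2585 0.010 -3
```

```text
[0.4637 0.2579 0.0364] -3.097194628056816 [ 1.2 -0.7 -5.1] 0.48574279132610576
plate_center 0.57 [319. 236.] ((465.78912353515625, 269.7611999511719), 47.56322479248047) ((465.0086669921875, 269.55816650390625), (85.94281768798828, 44.09675979614258), 86.95245361328125) [0.4652 0.2771 0.0426] [0.0415 0.043  0.0436]
tray_orange 0.6 [331. 164.] ((465.1519775390625, 259.8443603515625), 73.75822448730469) ((464.67724609375, 258.075439453125), (133.38851928710938, 74.26593017578125), 80.66995239257812) [0.4766 0.3087 0.0042] [0.0029 0.005  0.0073]
38 0.00 0 0.16 0.00 0 0; 38 0.01 -0.01 0.39 0.00 0 -0.01; 38 0.02 -0.02 0.65 0.00 0 -0.01; 38 0.02 -0.02 0.89 0.00 0 -0.02; 38 0.02 -0.03 1.05 0.00 0 -0.02
--
```

Emit:
send_rows:
  plan: "38 0 0 0.16 0 0 0; 38 0 0 0.39 0 0 0; 38 0 0 0.65 0 0 0; 38 0 0 0.89 0 0 0; 38 0 0 1.05 0 0 0"

```text
t: 35.37
tcp_pos: [0.4632, 0.2577, 0.0092]
tool_rot: [[0.054, 0.999, -0.001], [0.999, -0.054, -0.0], [-0.0, -0.001, -1.0]]
contact_force: [-14.8, -5.3, 61.7]
grip_width: 0.491
```

Emit:
send_rows:
  plan: "38 0 0 0 0 0 0; 38 0 0 0 0 0 0; 38 0 0 0 0 0 0; 38 0 0 0 0 0 0; 38 0 0 0 0 0 0"

```text
t: 35.78
tcp_pos: [0.4635, 0.2578, 0.0095]
tool_rot: [[0.054, 0.999, -0.0], [0.999, -0.054, -0.0], [-0.0, -0.0, -1.0]]
contact_force: [0.0, -0.1, -3.3]
grip_width: 0.491
```

Emit:
send_rows:
  plan: "60 0 0 0 0 0 0; 60 0 0 0 0 0 0; 60 0 0 0 0 0 0; 60 0 0 0 0 0 0; 60 0 0 0 0 0 0"

```text
t: 36.2
tcp_pos: [0.4637, 0.2579, 0.0099]
tool_rot: [[0.054, 0.999, 0.001], [0.999, -0.054, 0.0], [0.0, 0.001, -1.0]]
contact_force: [0.4, 0.4, 0.1]
grip_width: 0.677
```

Emit:
send_rows:
  plan: "70 0 0 -0.4 0 0 0; 70 0 0 -1.2 0 0 0; 70 0 0 -2.4 0 0 0; 70 0 0 -3.8 0 0 0; 70 0 0 -5.2 0 0 0"

```text
t: 36.62
tcp_pos: [0.4631, 0.2577, 0.1419]
tool_rot: [[0.054, 0.999, -0.0], [0.999, -0.054, -0.0], [-0.0, -0.0, -1.0]]
contact_force: [1.5, 0.6, 0.3]
grip_width: 0.796
```

```bash
python3 look.py plate_center tray_orange; python3 - <<'E'
from h import *
i=cv2.imread('pics/last.png');
p,im,d=snap('top');p2,im2,d2=snap('scene')
a=cv2.resize(im[110:260,130:530],(800,300),interpolation=cv2.INTER_CUBIC)
save(np.vstack([a,np.hstack([cv2.resize(i[:,:,::-1],(400,250)),cv2.resize(im2,(400,250))])]),'v9.png')
for n in ['brass_center','spacer_center','parallel_center']:
  for nm,pp,dd in [('top',p,d),('scene',p2,d2)]:
    for r in ctrl.outline_of(nm,n)[:1]:
      c=cloud(pp,dd,r['pixels']);print(nm,n,round(r['score'],2),np.round(np.median(c,0),3))
E
```

```text
[0.4631 0.2577 0.1419] -3.0962230397458326 [1.5 0.6 0.3] 0.7957598208806598
plate_center 0.74 [321. 194.] ((464.2623291015625, 257.62396240234375), 57.549678802490234) ((464.42840576171875, 257.34991455078125), (108.86414337158203, 44.025089263916016), 86.92610168457031) [0.4646 0.263  0.0157] [0.0145 0.0161 0.0169]
tray_orange 0.83 [340. 191.] ((463.4442138671875, 254.9583740234375), 77.47271728515625) ((464.18353271484375, 255.3933868408203), (139.27174377441406, 74.89530181884766), 80.12194061279297) [0.4659 0.2667 0.0041] [0.0028 0.0048 0.0072]
top brass_center 0.44 [ 0.602 -0.094  0.027]
scene brass_center 0.48 [ 0.601 -0.098  0.018]
top spacer_center 0.64 [ 0.577 -0.391  0.015]
top parallel_center 0.62 [ 0.446 -0.194  0.02 ]
scene parallel_center 0.68 [ 0.439 -0.196  0.02 ]
```

View pics/v9.png

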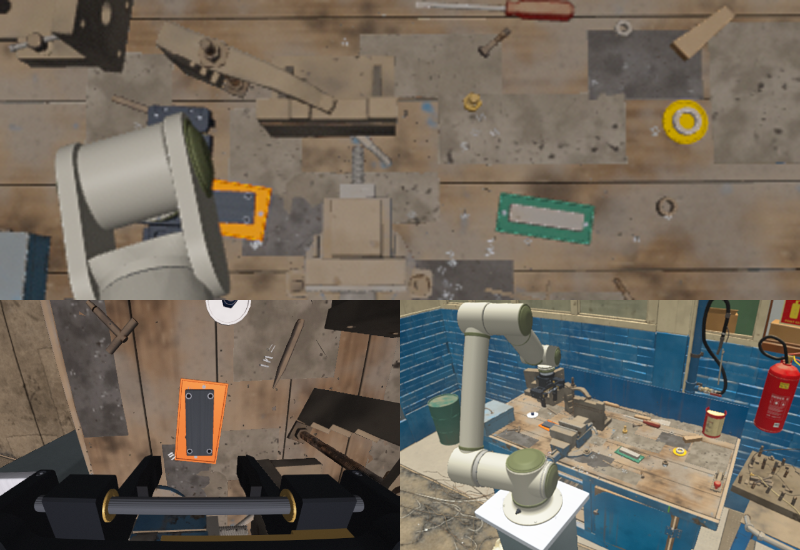

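```bash
python3 -c "
from h import *
for q in ['cap_nut_center','dish_white']:
  p,im,d=snap('wrist')
  for r in ctrl.outline_of('wrist',q)[:1]:
    c=cloud(p,d,r['pixels']);print(q,r['score'],np.median(c,0))
print(ctrl.sign_off())"
```

```text
cap_nut_center 0.52 [0.51226289 0.42309083 0.01491197]
dish_white 0.92 [0.51175917 0.41670393 0.00439026]
the job is handed in; nothing more can be done
None
```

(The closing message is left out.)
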